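Creep the heavy toiletry chest home in its bay, corner by corner

ROBOT

A 6-joint arm with a two-finger parallel gripper is mounted at the origin on the work surface. World frame = base frame: x ahead of the robot, y to its left, z up, the work surface at z = 0. Lengths are in m, angles in degrees, forces in N, time in s.
With the tool pointing down it reaches from about 0.4 to 0.825 m from the base axis. Payload 7 kg.
Tool frame: the origin (TCP) lies at the very end of the fingers, on their centre line; the grasp point (between the pads) lies 19 mm behind it (ctrl.grip_point_offset is the distance from the TCP to the grasp point, in m); x points along the fingers, z is the direction in which the jaws open and shut, and the axes are right-handed (so a half turn about x gives the same grasp; the last joint's range is limited). The gripper opens to 88 mm and grips with 3 to 60 N. Pads are 19 mm wide; open, the fingers measure 130 mm over their backs; the gripper's body (78 mm by 193 mm) begins 47 mm behind the grasp point.
Start: joints at [-55.285, 20.546, 0.682, 0, -70.136, -16.507], TCP at [0.211, -0.641, 0.227] pointing down, gripper open.
Joint ranges: [-176.03, 176.03], [-82.01, 121.73], [-58.28, 71.71], [-173.87, 95.51], [-174.79, -0.11], [-173.66, 173.66]. Speed limits (degrees/s): [136.94, 136.94, 172.46, 180, 180, 180].

INTERFACE

Orientations are given as [roll, pitch, yaw] about the fixed x, y, z axes, in that order (R = Rz(yaw) Ry(pitch) Rx(roll)).
In Python, from plant import get_obs, snapshot, calibration, close_job, ctrl gives the robot as it stands.
- The arm moves only by the tool move_arm, never from a script. Its argument "commands" is a list that holds one entry, the list of rows, each a list of 4 numbers: the shift along the tool's x, y, z in cm, then the turn about the tool's x in rad. In form: [[[dx, dy, dz, spin], ...]]. A call has 1 to 8 rows; each row shifts and turns the commanded pose from where the row before left it, along the tool's axes as they then stand; what a row does not reach is not made up. A row lasts 1/10 s, in which the tool goes at most 50 mm and 8.59 degrees, less where a joint would pass 70% of its speed; a pose out of reach is approached as far as the arm can. A call with a gripper value outside its range is refused whole. "jaw" is the finger opening in cm, from 0 to 8.76, set as the call begins (left out, the last holds). The fingers move at their own pace and stop on an object; the grip force is fixed at half the most. Time passes only in rows, so rows that do not move let the fingers close. It gives the time, the measured TCP pose, the force and the opening at its end, in the units of the state.
- get_obs(): the state, without advancing time (a new reading comes with each control period).
- snapshot(name): name is "scene" or "top" or "wrist"; returns (picture, depth): 480x640x3 uint8, red, green, blue; 480x640 float32, m along the optical axis (not along the pixel's ray), 0 where there is no reading.
- calibration(name): a dict with "mtx" (3x3 intrinsics, pixels), "k1" (the pictures are not rectified: a ray, as slopes to the right and down, at radius r is drawn at 1 + k1 r^2 times it, then the intrinsics apply), "T" (4x4, takes a point from camera to world coordinates); the wrist camera has in their place "tool_from_camera" (4x4, takes a point from camera to tool coordinates, whose origin is the TCP and whose axes are the tool frame's). Camera axes: x right, y up, looking along -z (the intrinsics and any distortion apply to the point x, -y, -z); pixel columns grow to the right and rows downward; lengths in m; the calibration is good to about 2 mm. A picture is of the moment at which its call begins: read the wrist's pose just before it. calibration takes no time and is no camera call.
- close_job(): hands the job in, once; it reports no verdict.
The state is a dict: "clock": time; "joint_pos": joint angles; "qvel": joint speeds; "tau": joint torques, N m; "tool_pos": TCP position; "orientation": TCP orientation; "force": force on the tool from outside, world axes, zero at the start; "moment": the same for the moment, N m; "opening": finger opening in m.
Only numpy, scipy, OpenCV 4.12 (cv2) and the standard library are available. Lean on these libraries where they do the work, as an engineer would, in place of code of your own. Each camera call takes 0.05 s, during which the arm holds its last target. There are 200 camera calls.

TASK

Creep the heavy toiletry chest along between its two rails by pushing its two brass front corners in turn, a little at a time, until each back corner rests lightly pressed on its sprung rubber buffer, then swing the brass catch shut across its front. The buffers are screwed out unevenly, so feel for them: push gently, do not force the chest against the glued stops or wedge it between the rails, keep off the tile on its front, and do not lift or tip it. Leave the diffuser standing on top of it and everything else where it is.

Things in the scene. Friction and masses are not known exactly. Their poses are not given: they have to be found in the camera images.
- bay: the place for the chest: two rails and two tiled stops side by side across their far end, fixed to the counter. Origin on the counter where the two stops meet, on their near face; x points along the rails away from the robot towards the stops, y to the left, z up. A thin dark strip lies behind the stops.
- left_stop: glazed tile stop glued to the counter, 123 mm wide (bay y from 0 to 123 mm), 50 mm high, 20 mm thick, near face at x = 0 of the bay; same frame as bay. It carries a black rubber buffer (36 mm wide, centred at y = +80 mm, 11 to 41 mm up) screwed out 2 to 14 mm from the face, how far is not measured. The buffer is sprung: 2 mm of give at 2.5 N/mm. More than 8 N breaks the glue.
- right_stop: the mirror image, with its own buffer at y = -80 mm, screwed out 2 to 14 mm independently of the left one.
- left_rail: pale wooden rail, 270 mm long (bay x from -270 to 0 mm), 12 mm wide, 30 mm high; its inner face is at bay y = +111 mm. Same frame as bay. Wedging the chest on a rail with more than about 12 N breaks it loose.
- right_rail: the same at bay y = -111 mm (inner face).
- chest: closed dark wooden chest, 130 mm deep (x), 200 mm wide (y), 65 mm high, 0.75 to 1.05 kg, too wide to grip; flat base (sliding takes 3 to 6 N at one corner, twice that if also pressed down). Origin at the middle of its underside, x towards the stops. It starts between the rails, 11 mm of play each side, its back 48 to 74 mm short of the stops. More than 25 N from the fingers dents it.
- plate_left (a point): middle of the left brass corner plate on the chest's near face (chest x = -65, y = +80, z = 32 mm). The plate is 40 mm wide (y from 60 to 100 mm) and full height. Pushed here, the chest turns clockwise from above as well as slides, and its right corner may draw back a little; at about 0.16 rad of turn it binds between the rails.
- plate_right (a point): middle of the right brass corner plate (chest x = -65, y = -80, z = 32 mm), the mirror image of the left one.
- tile_front: decorated ceramic tile in the middle of the chest's near face, 120 mm wide (y from -60 to 60 mm), z from 10 to 55 mm, standing 3 mm proud of the brass plates; it must not be touched. Same frame as chest.
- catch (a joint): brass catch turning about an upright pivot outside the right rail. 0: arm straight back along the rail (bay -x); negative (to -1.1): swung out to the right, as it starts; 1.57 (end stop): shut, across in front of the right brass plate, 4 to 18 mm off it. Friction 0.05 N m, no spring. At angle a the knob stands at bay x = pivot - 46 cos a, y = pivot + 46 sin a (mm).
- catch_pivot (a point): axis of the catch, at bay x = -156, y = -133 mm, 36 mm up (underside of the arm). The pivot post is 16 mm thick, and the arm is 12 mm wide, 8 mm thick (36 to 44 mm up) and ends 54 mm from the axis.
- catch_knob (a point): top of the catch's upright black knob, 12 mm thick, standing 30 mm above the arm, 46 mm from the pivot; its top is 74 mm above the counter.
- diffuser: amber glass reed diffuser standing loose on the far half of the chest's lid: 52 mm across, 73 mm high plus reeds (150 mm in all); origin at the middle of its foot. It rides along with the chest.
- lotion: green bottle, 60 mm across, 160 mm high; bystander beside the bay.
- soap_dish: white soap dish with soap, 120 x 80 mm, 30 mm high; bystander beside the bay.
- tumbler: blue tumbler with a toothbrush, 72 mm across, 100 mm high (brush 190 mm); bystander beside the bay.
- cream_jar: white jar, 68 mm across, 60 mm high; bystander beside the bay.
- frame: small picture frame, 80 mm wide, 88 mm high; bystander, behind the stops.
- pumice: grey pumice block, 90 x 50 x 30 mm; bystander beside the bay.
Not all that is in view belongs to the job. There is more than one size of the chest; the one meant has the size given above. Of the things that look like the diffuser, the larger one is meant.

How it is judged (in metres and radians):
On the way, in this order (a step that is already met when the one before it is completed fails the run):
1. both back corners of the chest rest pressed on their buffers, with the catch still open (contact force between chest and left_stop above 0.3 N and contact force between chest and right_stop above 0.3 N and angle between chest's own z axis and vertical below 0.03 rad and linear speed of chest below 0.01 m/s and value of joint catch below 0.6 rad), for 0.2 s.
2. the catch is swung shut across the chest's front (value of joint catch above 1.4 rad), for 0.2 s.
At the end, for the whole second after the job is handed in: both back corners of the chest still pressed on their buffers (over 0.3 N each), the chest flat and at rest, the catch at more than 1.4 rad, the diffuser upright on the chest's lid (contact force between chest and left_stop above 0.3 N and contact force between chest and right_stop above 0.3 N and angle between chest's own z axis and vertical below 0.03 rad and linear speed of chest below 0.01 m/s and value of joint catch above 1.4 rad and velocity of joint catch below 0.05 rad/s and angle between diffuser's own z axis and vertical below 0.05 rad and z of diffuser in the frame of chest above 0.06 m); the robot touches nothing.
It fails at once if the fingers press on the chest with more than 25 N (contact force between the fingers and chest above 25 N).
It fails at once if the chest wedges on a rail with more than 12 N, or presses on a stop or its buffer with more than 8 N ((contact force between chest and left_rail above 12 N or contact force between chest and right_rail above 12 N) or (contact force between chest and left_stop above 8 N or contact force between chest and right_stop above 8 N)).
It fails at once if the robot touches the tile on the chest's front (contact force between any of the fingers, the arm and tile_front above 0.5 N).
It fails at once if the chest is lifted or tipped, or the diffuser tips over or leaves the lid ((angle between chest's own z axis and vertical above 0.08 rad or height (world z) of chest above 0.012 m) or (angle between diffuser's own z axis and vertical above 0.35 rad or z of diffuser in the frame of chest below 0.055 m)).
It fails at once if a bystander is moved more than 15 mm (distance of any of lotion, soap_dish, tumbler, cream_jar, frame, pumice from where it was at the start of the episode above 0.015 m).
It also fails if it takes over 72 s, if anything falls off the work surface, if the arm or the gripper's body presses on something with over 40 N, if the wrist force passes 120 N, or if a joint passes its speed limit or range.

## Working session

There is one attempt and no reset: what is moved stays moved. The work goes in short steps, Python scripts to look and compute and a tool call to move; the robot and the scene stay as the last step left them, time stands still between calls to the robot, and variables do not carry over. Pictures are saved under pics/ and viewed, about 8 in all and at most 12, crops included, and the job is handed in when it is done.

Besides the shell and the picture viewer there is one more tool, called after "Emit:" as a command line: name --argument value ..., lists and objects as JSON in quotes. move_arm: Moves the arm, as the interface text tells. Its arguments: {"type":"object","properties":{"commands":{"type":"array"},"jaw":{"type":"number"}},"required":["commands"]}

```bash
ls; mkdir -p pics; cat > h.py <<'E'
import numpy as np, cv2
from plant import get_obs, snapshot, calibration, close_job, ctrl
def save(n,im): cv2.imwrite('pics/'+n+'.png',im[:,:,::-1])
def cam(name):
    c=calibration(name); return c
def ray(c,T,u,v):
    K=np.array(c['mtx']);k=c['k1'];x=(u-K[0,2])/K[0,0];y=(v-K[1,2])/K[1,1]
    rd=np.hypot(x,y);r=rd
    for _ in range(30): r=rd/(1+k*r*r)
    s=r/rd if rd>0 else 1
    d=np.array([x*s,-y*s,-1.]);return T[:3,3],T[:3,:3]@d
def onplane(c,T,u,v,z):
    o,d=ray(c,T,u,v);return o+d*(z-o[2])/d[2]
def atdepth(c,T,u,v,dep):
    o,d=ray(c,T,u,v);return o+d*dep
E
python3 - <<'E'
from h import *
for n in('scene','top'):
    im,d=snapshot(n);save(n+'0',im);np.savez('pics/'+n+'0.npz',im=im,d=d)
    c=calibration(n);print(n,np.array(c['mtx']).round(1).tolist(),c['k1'],np.array(c['T']).round(3).tolist())
print(get_obs())
E
```

```text
pics
scene [[517.8, 0.0, 318.7], [0.0, 517.8, 248.6], [0.0, 0.0, 1.0]] 0.025217941626434186 [[0.609, -0.439, 0.661, 1.257], [0.793, 0.34, -0.505, -0.534], [-0.004, 0.832, 0.555, 0.68], [0.0, 0.0, 0.0, 1.0]]
top [[537.0, 0.0, 313.0], [0.0, 537.0, 234.1], [0.0, 0.0, 1.0]] -0.14662330678317634 [[0.009, 0.998, -0.065, 0.455], [-1.0, 0.008, -0.005, 0.026], [-0.005, 0.065, 0.998, 1.351], [0.0, 0.0, 0.0, 1.0]]
{'clock': 0.1, 'joint_pos': array([-5.52858006e+01,  2.05870191e+01,  6.39265924e-01, -1.82213186e-02,
       -7.01358282e+01, -1.65072948e+01]), 'qvel': array([-0.02897901, -0.08517222,  0.0955164 ,  0.1101523 , -0.00204884,
        0.02453288]), 'tau': array([-1.59178322e-03, -5.84163308e+01,  2.93753582e+01,  7.01554924e+00,
        1.01999781e-02, -6.21310005e-05]), 'tool_pos': array([ 0.21074835, -0.64079615,  0.22572022]), 'orientation': array([  4.92627409,  89.91468081, 113.12697474]), 'force': array([ 0.54762999, -0.09439807,  0.25185975]), 'moment': array([0.02228802, 0.05781434, 0.00932624]), 'opening': 0.08771173732182926}
```

View pics/scene0.png

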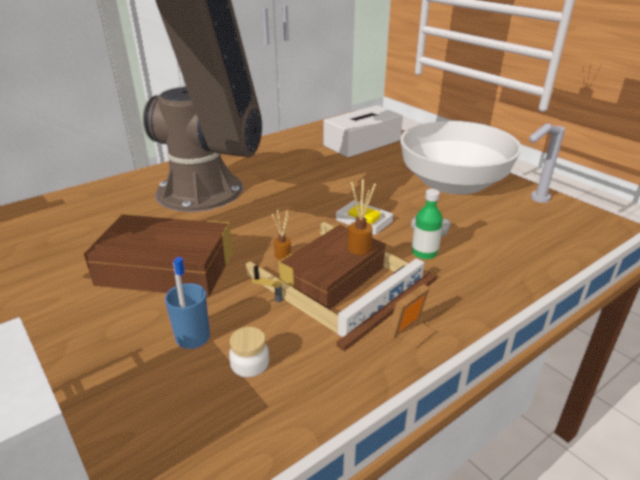

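View pics/top0.png

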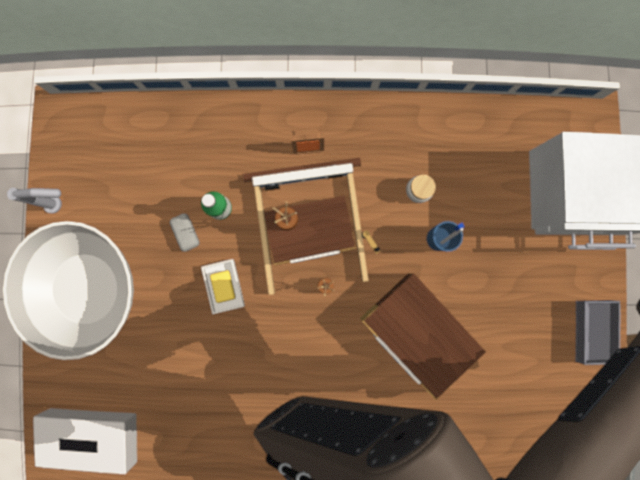

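Chest candidates: the one between the rails (top px ~(310,230)), and a loose larger one at (425,335). The 200×130 chest fits the one between the rails. Diffusers: the one on the lid at (285,217) and a small one on the counter at (325,287). I mean the larger, on the lid. I'll confirm both in one crop.

```bash
python3 - <<'E'
from h import *
z=np.load('pics/top0.npz');im=z['im'][145:305,235:395];save('topcrop',cv2.resize(im,None,fx=3.7,fy=3.7,interpolation=cv2.INTER_CUBIC))
E
```

```text
(no output)
```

View pics/topcrop.png

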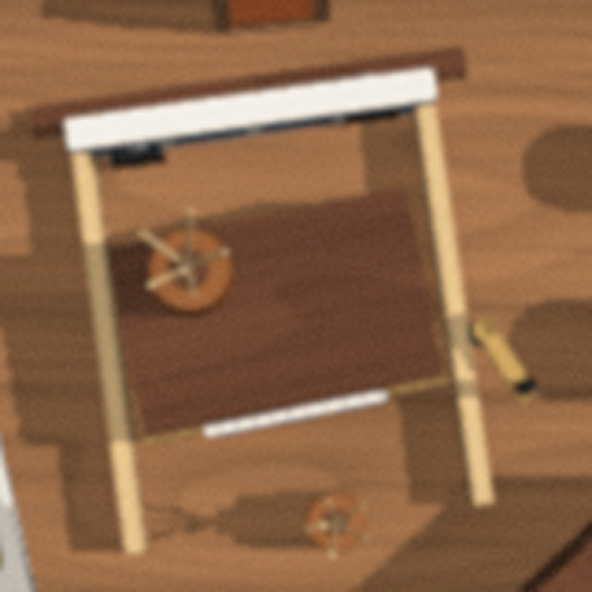

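The crop confirms it: chest between rails with tile and brass plates (crop px 140–450, 380–438), the larger diffuser on it at (190,270), small decoy diffuser at (335,520), catch at (480,330) with knob at (525,385), left buffer out further than the right.

```bash
cat >> h.py <<'E'
def w2b(p,B): # B=(x,y,yaw)
    c,s=np.cos(B[2]),np.sin(B[2]);d=np.array(p[:2])-B[:2];return np.array([c*d[0]+s*d[1],-s*d[0]+c*d[1]])
def b2w(p,B):
    c,s=np.cos(B[2]),np.sin(B[2]);return np.array([B[0]+c*p[0]-s*p[1],B[1]+s*p[0]+c*p[1]])
E
python3 - <<'E'
from h import *
c=calibration('top');T=np.array(c['T'])
z=np.load('pics/top0.npz');D=z['d']
P=lambda x,y,h:onplane(c,T,235+(x+.5)/3.7-.5,145+(y+.5)/3.7-.5,h)
pt={'stopNL':(75,150,.05),'stopNR':(437,103,.05),'stopFL':(66,118,.05),'stopFR':(433,70,.05),'railL_in0':(146,552,.03),'railL_out0':(123,553,.03),'railR_in0':(472,506,.03),'railR_out0':(495,503,.03),
'railLinfar':(98,155,.03),'railRinfar':(418,108,.03),
'chNL':(140,439,.065),'chNR':(450,379,.065),'chFL':(105,250,.065),'chFR':(412,190,.065),'tileL':(205,437,.055),'tileR':(388,398,.055),'pivot':(483,330,.044),'knob':(526,383,.074),'diff':(190,270,.138),'small':(335,520,.05)}
W={k:P(*v)[:2] for k,v in pt.items()}
v=W['stopNL']-W['stopNR'];print('stop w',np.linalg.norm(v))
yaw=np.arctan2(-v[0],v[1])
r=(W['railL_in0']+W['railR_in0'])/2; mid=(W['stopNL']+W['stopNR'])/2
print('yaw stop',yaw,'yaw rails',np.arctan2(*(mid-r)[::-1]))
for a,b in(('railL_in0','railLinfar'),('railR_in0','railRinfar')): d=W[b]-W[a];print(np.arctan2(d[1],d[0]))
B=np.array([*mid,yaw]);print('B',B)
for k in W: print(k,W[k].round(4),(w2b(W[k],B)*1e3).round(1))
d=W['chNL']-W['chNR'];print('chest yaw rel',np.arctan2(-d[0],d[1])-yaw,np.linalg.norm(d))
E
```

```text
stop w 0.2418566898589114
yaw stop 0.13801184051129228 yaw rails 0.1395635515118229
0.13427282964907739
0.13804349533559512
B [0.67561021 0.0566641  0.13801184]
stopNL [0.659  0.1764] [ -0.  120.9]
stopNR [ 0.6922 -0.0631] [  -0.  -120.9]
stopFL [0.6804 0.1828] [ 22.1 124.3]
stopFR [ 0.7144 -0.0604] [  22.3 -121.3]
railL_in0 [0.3936 0.1273] [-269.6  108.8]
railL_out0 [0.3928 0.1426] [-268.3  124.1]
railR_in0 [ 0.4259 -0.0887] [-267.3 -109.6]
railR_out0 [ 0.428 -0.104] [-267.3 -125.1]
railLinfar [0.6588 0.1632] [ -2.  107.8]
railRinfar [ 0.6924 -0.0517] [   1.7 -109.6]
chNL [0.4682 0.1294] [-195.5  100.6]
chNR [ 0.5087 -0.071 ] [-182.9 -103.5]
chFL [0.5909 0.1539] [-70.5 108. ]
chFR [ 0.6319 -0.0459] [-57.4 -95.5]
tileL [0.47   0.0878] [-199.4   59.1]
tileR [ 0.4964 -0.0313] [-189.6  -62.5]
pivot [ 0.5421 -0.0943] [-153.  -131.2]
knob [ 0.5062 -0.1194] [-192.1 -151.1]
diff [0.5713 0.0942] [-98.2  51.5]
small [0.4166 0.0025] [-264.  -18.]
chest yaw rel 0.061690655969496466 0.20450768456861046
```

```bash
cat >> h.py <<'E'
from scipy.spatial.transform import Rotation as Ro
B=np.array([.6756,.0567,.138])
def R(): return Ro.from_euler('xyz',get_obs()['orientation'],degrees=True).as_matrix()
def st():
    o=get_obs();r=R();p=o['tool_pos'];print('t',round(o['clock'],2),'bay',(w2b(p,B)*1e3).round(1),'z',(p[2]*1e3).round(1),'F',np.r_[w2b(o['force'][:2]+B[:2],B),o['force'][2]].round(2),'open',round(o['opening']*1e3,1))
    print('zdir-bay deg',np.degrees(np.arctan2(*w2b(r[:2,2]+B[:2],B)[::-1])).round(2),'ydir',np.degrees(np.arctan2(*w2b(r[:2,1]+B[:2],B)[::-1])).round(2),'xz',r[2,0].round(4))
def go(bx,by,z): # shift in tool axes, cm
    o=get_obs();t=np.r_[b2w(np.array([bx,by])/1e3,B),z/1e3];print('shift',(R().T@(t-o['tool_pos'])*100).round(2))
E
python3 - <<'E'
from h import *
from scipy import ndimage
c=calibration('top');T=np.array(c['T']);D=np.load('pics/top0.npz')['d']
o,_=ray(c,T,313,234)
pts=np.array([[ (lambda q:[*w2b(q,B)*1e3,q[2]*1e3])(atdepth(c,T,u,v,D[v,u])) for u in range(160,500)] for v in range(120,330)])
m=(pts[...,2]>50)&(D[120:330,160:500]>0)
l,n=ndimage.label(m)
for i in range(1,n+1):
    q=pts[l==i]
    if len(q)>8: print(len(q),'x',q[:,0].min().round(),q[:,0].max().round(),'y',q[:,1].min().round(),q[:,1].max().round(),'zmax',q[:,2].max().round())
st()
E
```

```text
381 x 80.0 103.0 y -60.0 18.0 zmax 93.0
27 x 3.0 21.0 y -119.0 -105.0 zmax 54.0
28 x 7.0 21.0 y -84.0 -57.0 zmax 56.0
27 x 3.0 22.0 y -55.0 -39.0 zmax 55.0
14 x 16.0 20.0 y -0.0 22.0 zmax 56.0
9 x 3.0 9.0 y -88.0 -78.0 zmax 54.0
21 x 8.0 15.0 y -22.0 3.0 zmax 54.0
13 x 13.0 20.0 y 49.0 66.0 zmax 55.0
41 x 1.0 15.0 y 9.0 44.0 zmax 56.0
462 x -87.0 -28.0 y -314.0 -256.0 zmax 68.0
51 x -0.0 20.0 y 83.0 123.0 zmax 55.0
10 x 3.0 8.0 y 61.0 73.0 zmax 53.0
592 x -68.0 -9.0 y 190.0 250.0 zmax 166.0
4538 x -198.0 -55.0 y -99.0 106.0 zmax 219.0
477 x -220.0 -152.0 y -353.0 -282.0 zmax 193.0
25 x -201.0 -189.0 y -156.0 -145.0 zmax 78.0
3253 x -411.0 -262.0 y -334.0 -93.0 zmax 93.0
46 x -273.0 -250.0 y -28.0 -5.0 zmax 108.0
t 0.1 bay [-556.4 -626.9] z 225.7 F [ 0.53 -0.17  0.25] open 87.7
zdir-bay deg 100.29 ydir -169.71 xz -1.0
```

Emit:
move_arm --commands '[[[0,-3.9,2.9,0],[0,-3.9,2.9,0],[0,-3.9,2.9,0],[0,-3.9,2.9,0],[0,-3.9,2.9,0],[0,-3.9,2.9,0],[0,-3.9,2.9,0],[0,0,0,0.09]]]' --jaw 0

```text
clock: 0.9
tool_pos: [0.4095, -0.3592, 0.2266]
orientation: [-77.6, 89.9, 25.8]
force: [0.2, -0.1, 0.3]
opening: 0.0293
```

Emit:
move_arm --commands '[[[0,0,0,0.09],[0,0,0,0]]]'

```text
clock: 1.1
tool_pos: [0.407, -0.3624, 0.2263]
orientation: [41.8, 90.0, 139.7]
force: [0.1, -0.8, -0.2]
opening: 0.0134
```

```bash
python3 -c "
from h import *
st();go(-225,84,225)"
```

```text
t 1.1 bay [-323.7 -378.1] z 226.3 F [ 0.02 -0.85 -0.24] open 13.4
zdir-bay deg 89.98 ydir 179.98 xz -1.0
shift [ 0.15 -9.85 46.22]
```

Emit:
move_arm --commands '[[[0,-2,3.9,0],[0,-2,3.9,0],[0,-2,3.9,0],[0,-2,3.9,0],[0,-1.9,3.9,0],[0,0,4.5,0],[0,0,4.5,0],[0,0,4.5,0]]]'

```text
clock: 1.9
tool_pos: [0.4589, -0.0214, 0.2264]
orientation: [92.5, 90.0, -169.5]
force: [1.5, 0.9, -0.1]
opening: 0.0003
```

Emit:
move_arm --commands '[[[0,0,4.5,0],[0,0,4.5,0],[0,0,4.2,0],[0,0,0,0]]]'

```text
clock: 2.3
tool_pos: [0.4411, 0.1116, 0.2266]
orientation: [-42.9, 89.9, 55.3]
force: [-0.6, -0.5, 0.7]
opening: 0.0005
```

```bash
python3 -c "
from h import *
im,d=snapshot('wrist');save('wrist0',im)
st();go(-218,84,42)"
```

```text
t 2.35 bay [-225.    84.9] z 226.5 F [-0.07 -0.76 -0.47] open 0.4
zdir-bay deg 90.33 ydir -179.67 xz -1.0
shift [18.45 -0.7  -0.1 ]
```

View pics/wrist0.png

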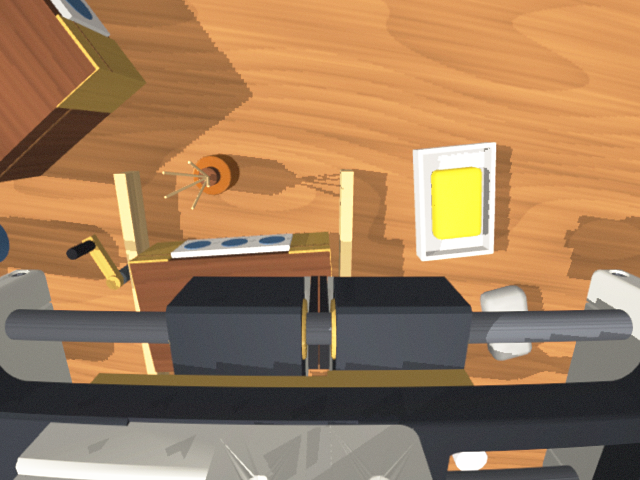

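Wrist view: left plate at (293–330, 240), tile ends at (291,240), right plate (133–172, 250), small diffuser (212,178), knob (80,248). I'll convert these as a check.

```bash
python3 - <<'E'
from h import *
c=calibration('wrist');o=get_obs();G=np.eye(4);G[:3,:3]=R();G[:3,3]=o['tool_pos'];X=np.array(c['tool_from_camera']);T=G@X
print(X.round(3).tolist())
for n,u,v,z in(('chNL',330,248,.065),('chNR',131,262,.065),('tileL',291,250,.055),('tileR',174,257,.055),('knob',72,253,.074),('pivot',122,282,.044),('railLin',341,172,.03),('railRin',137,173,.03),('small foot',215,176,.05)):
    print(n,(w2b(onplane(c,T,u,v,z),B)*1e3).round(1))
E
```

```text
[[-0.001, 0.276, -0.961, -0.158], [-0.001, 0.961, 0.276, 0.075], [1.0, 0.001, -0.001, 0.0], [0.0, 0.0, 0.0, 1.0]]
chNL [-197.7   96.6]
chNR [-182.1 -100.2]
tileL [-192.2   58.2]
tileR [-184.1  -60.4]
knob [-194.1 -153. ]
pivot [-151.3 -125.9]
railLin [-266.8  107.9]
railRin [-265.8 -100.3]
small foot [-264.6  -13.9]
```

Emit:
move_arm --commands '[[[3,-1,0.5,0],[4,0,0,0],[4,0,0,0],[4,0,0,0],[2.5,0,0,0],[1.1,0,0,0],[0,0,0,0],[0,0,0,0]]]'

```text
clock: 3.15
tool_pos: [0.4514, 0.1144, 0.0414]
orientation: [-77.3, 89.9, 20.6]
force: [-0.7, 0.6, -0.2]
opening: 0.0007
```

```bash
python3 -c "
from h import *
st()"
```

```text
t 3.15 bay [-214.1   87.9] z 41.4 F [-0.6   0.67 -0.25] open 0.7
zdir-bay deg 90.0 ydir 180.0 xz -1.0
```

Emit:
move_arm --commands '[[[0,-0.2,0,0],[0,-0.2,0,0],[0,-0.2,0,0],[0,-0.2,0,0],[0,-0.2,0,0]]]'

```text
clock: 3.65
tool_pos: [0.4595, 0.1155, 0.0405]
orientation: [99.0, 89.9, -163.1]
force: [-6.5, 1.3, 3.5]
opening: 0.0008
```

Emit:
move_arm --commands '[[[0,-0.2,0,0],[0,-0.2,0,0],[0,-0.2,0,0]]]'

```text
clock: 3.95
tool_pos: [0.4653, 0.1165, 0.0403]
orientation: [95.6, 89.9, -166.5]
force: [-5.4, 3.2, 2.4]
opening: 0.0009
```

Emit:
move_arm --commands '[[[0,-0.2,0,0],[0,-0.2,0,0],[0,-0.2,0,0]]]'

```text
clock: 4.25
tool_pos: [0.4713, 0.1174, 0.0403]
orientation: [93.6, 89.9, -168.5]
force: [-6.3, 1.7, 2.0]
opening: 0.0002
```

Emit:
move_arm --commands '[[[0,-0.2,0,0],[0,-0.2,0,0],[0,0,0,0]]]'

```text
clock: 4.55
tool_pos: [0.4753, 0.1178, 0.0402]
orientation: [99.2, 89.9, -162.9]
force: [-4.5, 3.1, 1.3]
opening: 0.0004
```

```bash
python3 -c "
from h import *
for n in ('top','scene'):
  im,d=snapshot(n);np.savez('pics/'+n+'1.npz',im=im,d=d);save(n+'1',im)
st()"
```

```text
t 4.65 bay [-189.9   88.1] z 40.2 F [-3.93  2.18  0.56] open 0.1
zdir-bay deg 89.97 ydir 179.97 xz -1.0
```

Emit:
move_arm --commands '[[[0,1,0,0],[-4.2,0.7,0,0],[0,0,-4.4,0],[0,0,-4.4,0],[0,0,-4.4,0],[0,0,-4.4,0],[0,0,0,0],[0,0,0,0]]]'

```text
clock: 5.45
tool_pos: [0.4834, -0.0597, 0.0826]
orientation: [-97.8, 90.0, -0.1]
force: [-0.3, -0.0, -0.7]
opening: 0.0002
```

Emit:
move_arm --commands '[[[2.2,0,0,0],[2,0,0,0],[0,0,0,0],[0,0,0,0]]]'

```text
clock: 5.85
tool_pos: [0.4836, -0.0578, 0.0408]
orientation: [118.9, 90.0, -143.1]
force: [0.2, 0.3, 0.1]
opening: 0.0004
```

```bash
python3 -c "
from h import *
st()"
```

```text
t 5.85 bay [-205.9  -87. ] z 40.8 F [0.2  0.25 0.05] open 0.4
zdir-bay deg 90.09 ydir -179.91 xz -1.0
```

Emit:
move_arm --commands '[[[0,-0.2,0,0],[0,-0.2,0,0],[0,-0.2,0,0],[0,-0.2,0,0]]]'

```text
clock: 6.25
tool_pos: [0.4921, -0.0574, 0.041]
orientation: [-83.3, 89.9, 14.6]
force: [0.1, -0.1, 0.3]
opening: 0.0004
```

Emit:
move_arm --commands '[[[0,-0.2,0,0],[0,-0.2,0,0]]]'

```text
clock: 6.45
tool_pos: [0.4958, -0.057, 0.0407]
orientation: [-82.2, 90.0, 15.7]
force: [-0.6, 0.2, -0.7]
opening: 0.0003
```

Emit:
move_arm --commands '[[[0,-0.2,0,0],[0,-0.2,0,0],[0,-0.2,0,0]]]'

```text
clock: 6.75
tool_pos: [0.4998, -0.0568, 0.0401]
orientation: [96.8, 89.8, -165.3]
force: [-6.0, -3.1, 3.7]
opening: 0.0007
```

Emit:
move_arm --commands '[[[0,-0.2,0,0],[0,-0.2,0,0],[0,-0.2,0,0]]]'

```text
clock: 7.05
tool_pos: [0.5054, -0.0562, 0.04]
orientation: [98.2, 89.8, -163.9]
force: [-5.8, -4.3, 3.1]
opening: 0.0004
```

Emit:
move_arm --commands '[[[0,-0.2,0,0],[0,-0.1,0,0],[0,0,0,0]]]'

```text
clock: 7.35
tool_pos: [0.5087, -0.0558, 0.04]
orientation: [99.0, 89.8, -163.2]
force: [-4.3, -4.3, 2.4]
opening: 0.0004
```

```bash
python3 -c "
from h import *
im,d=snapshot('top');save('top2',cv2.resize(im[145:305,235:395],None,fx=3.7,fy=3.7,interpolation=cv2.INTER_CUBIC))
st()"
```

```text
t 7.4 bay [-180.8  -88.4] z 40.0 F [-5.26 -2.73  1.96] open 0.3
zdir-bay deg 89.96 ydir 179.96 xz -1.0
```

View pics/top2.png

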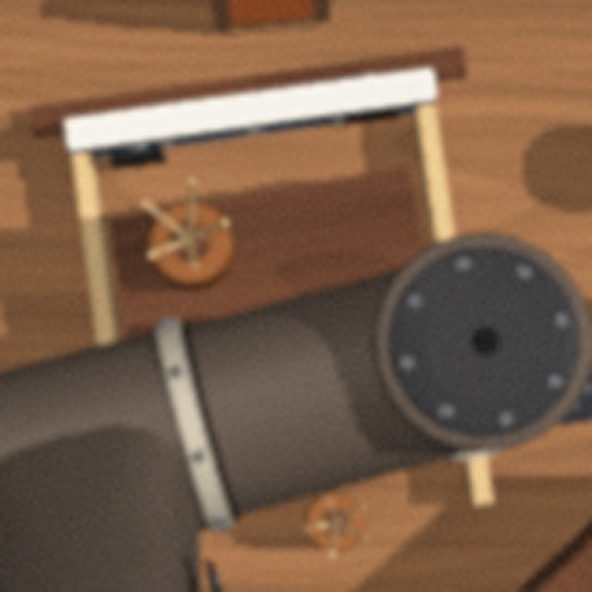

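Top view: chest back edge runs (105,220)→(405,170), yaw ≈ +0.04, consistent with the touch readings. Diffuser upright at (190,240).

Emit:
move_arm --commands '[[[0,1,0,0],[-4.2,0.8,0,0],[0,0,4.4,0],[0,0,4.4,0],[0,0,4.4,0],[0,0,4.4,0],[0,0,0,0],[0,0,0,0]]]'

```text
clock: 8.2
tool_pos: [0.4681, 0.1181, 0.0827]
orientation: [-51.7, 90.0, 46.3]
force: [0.4, -0.3, -0.5]
opening: 0.0006
```

Emit:
move_arm --commands '[[[2.2,0,0,0],[2,0,0,0],[0,0,0,0],[0,-0.2,0,0],[0,-0.2,0,0],[0,-0.2,0,0],[0,-0.2,0,0]]]'

```text
clock: 8.9
tool_pos: [0.4768, 0.1181, 0.0412]
orientation: [-58.0, 89.9, 39.9]
force: [-6.3, 0.7, 3.5]
opening: 0.0003
```

Emit:
move_arm --commands '[[[0,-0.2,0,0],[0,-0.2,0,0],[0,-0.2,0,0],[0,-0.2,0,0]]]'

```text
clock: 9.3
tool_pos: [0.4833, 0.119, 0.0405]
orientation: [90.6, 89.9, -171.5]
force: [-6.6, 1.9, 1.8]
opening: 0.0007
```

Emit:
move_arm --commands '[[[0,-0.2,0,0],[0,-0.2,0,0],[0,-0.2,0,0],[0,-0.2,0,0],[0,0,0,0]]]'

```text
clock: 9.8
tool_pos: [0.4913, 0.1201, 0.0404]
orientation: [94.3, 89.9, -167.9]
force: [-5.4, 1.9, 1.4]
opening: 0.0004
```

```bash
python3 -c "
from h import *
st()
c=calibration('top');T=np.array(c['T'])
P=lambda x,y,h:w2b(onplane(c,T,235+(x+.5)/3.7-.5,145+(y+.5)/3.7-.5,h),B)*1e3
print(P(135,165,.041),P(380,122,.041))
"
```

```text
t 9.8 bay [-173.8   88.2] z 40.4 F [-5.08  2.6   1.41] open 0.4
zdir-bay deg 89.96 ydir 179.96 xz -1.0
[-13.78044698  83.18932387] [ -6.30882452 -82.34456851]
```

Emit:
move_arm --commands '[[[0,1,0,0],[-4.2,0.8,0,0],[0,0,-4.4,0],[0,0,-4.4,0],[0,0,-4.4,0],[0,0,-4.4,0],[0,0,0,0],[0,0,0,0]]]'

```text
clock: 10.6
tool_pos: [0.4983, -0.0576, 0.0827]
orientation: [-92.6, 90.0, 5.1]
force: [-0.5, 0.6, -0.9]
opening: 0.0006
```

Emit:
move_arm --commands '[[[2.2,0,0,0],[2,0,0,0],[0,0,0,0],[0,-0.2,0,0],[0,-0.2,0,0],[0,-0.2,0,0],[0,-0.2,0,0]]]'

```text
clock: 11.3
tool_pos: [0.5073, -0.0551, 0.0413]
orientation: [-84.9, 89.9, 13.0]
force: [0.8, -0.4, 0.0]
opening: 0.0007
```

Emit:
move_arm --commands '[[[0,-0.2,0,0],[0,-0.2,0,0],[0,-0.2,0,0],[0,-0.2,0,0]]]'

```text
clock: 11.7
tool_pos: [0.5128, -0.055, 0.0402]
orientation: [96.7, 89.8, -165.5]
force: [-4.2, -3.3, 3.0]
opening: 0.0006
```

Emit:
move_arm --commands '[[[0,-0.2,0,0],[0,-0.2,0,0],[0,-0.2,0,0],[0,0,0,0]]]'

```text
clock: 12.1
tool_pos: [0.5188, -0.0544, 0.04]
orientation: [99.6, 89.8, -162.5]
force: [-4.5, -3.2, 1.6]
opening: 0.0001
```

Emit:
move_arm --commands '[[[0,-0.2,0,0],[0,-0.2,0,0],[0,-0.2,0,0],[0,0,0,0]]]'

```text
clock: 12.5
tool_pos: [0.5248, -0.0535, 0.04]
orientation: [99.6, 89.8, -162.6]
force: [-2.8, -4.2, 0.6]
opening: 0.0006
```

```bash
python3 -c "
from h import *
st()"
```

```text
t 12.5 bay [-164.5  -88.4] z 40.0 F [-3.35 -3.79  0.59] open 0.6
zdir-bay deg 89.95 ydir 179.95 xz -1.0
```

Emit:
move_arm --commands '[[[0,1,0,0],[-4.2,0.8,0,0],[0,0,4.4,0],[0,0,4.4,0],[0,0,4.4,0],[0,0,4.4,0],[0,0,0,0],[0,0,0,0]]]'

```text
clock: 13.3
tool_pos: [0.4841, 0.1205, 0.0827]
orientation: [-55.1, 89.9, 43.0]
force: [-0.0, -0.2, 0.2]
opening: 0.0006
```

Emit:
move_arm --commands '[[[2.2,0,0,0],[2,0,0,0],[0,0,0,0],[0,-0.2,0,0],[0,-0.2,0,0],[0,-0.2,0,0],[0,-0.2,0,0]]]'

```text
clock: 14.0
tool_pos: [0.4929, 0.1204, 0.0413]
orientation: [-63.8, 89.9, 34.1]
force: [-1.4, 0.0, 0.4]
opening: 0.0007
```

Emit:
move_arm --commands '[[[0,-0.2,0,0],[0,-0.2,0,0],[0,-0.2,0,0],[0,-0.2,0,0]]]'

```text
clock: 14.4
tool_pos: [0.4991, 0.1212, 0.0405]
orientation: [91.9, 89.9, -170.3]
force: [-5.1, 2.9, 0.8]
opening: 0.0004
```

Emit:
move_arm --commands '[[[0,-0.2,0,0],[0,-0.2,0,0],[0,-0.2,0,0],[0,0,0,0]]]'

```text
clock: 14.8
tool_pos: [0.5051, 0.1221, 0.0403]
orientation: [94.3, 89.9, -167.9]
force: [-4.4, 1.7, 1.1]
opening: 0.0005
```

```bash
python3 -c "
from h import *
st()"
```

```text
t 14.8 bay [-159.9   88.2] z 40.3 F [-4.16  2.28  1.09] open 0.5
zdir-bay deg 89.96 ydir 179.96 xz -1.0
```

Emit:
move_arm --commands '[[[0,1,0,0],[-4.2,0.6,0,0],[0,0,-4.4,0],[0,0,-4.4,0],[0,0,-4.4,0],[0,0,-4.4,0],[0,0,0,0],[0,0,0,0]]]'

```text
clock: 15.6
tool_pos: [0.5141, -0.0554, 0.0827]
orientation: [-93.0, 90.0, 4.7]
force: [-0.5, -0.0, -0.1]
opening: 0.0005
```

Emit:
move_arm --commands '[[[2.2,0,0,0],[2,0,0,0],[0,0,0,0],[0,-0.2,0,0],[0,-0.2,0,0],[0,-0.2,0,0],[0,-0.2,0,0]]]'

```text
clock: 16.3
tool_pos: [0.5231, -0.0529, 0.0413]
orientation: [-84.8, 89.9, 13.1]
force: [-0.0, 0.1, 0.3]
opening: 0.0002
```

Emit:
move_arm --commands '[[[0,-0.2,0,0],[0,-0.2,0,0],[0,-0.2,0,0]]]'

```text
clock: 16.6
tool_pos: [0.527, -0.0528, 0.0404]
orientation: [93.2, 89.9, -168.9]
force: [-5.6, -2.7, 3.6]
opening: 0.0008
```

Emit:
move_arm --commands '[[[0,-0.2,0,0],[0,-0.2,0,0],[0,-0.2,0,0]]]'

```text
clock: 16.9
tool_pos: [0.5322, -0.0525, 0.0401]
orientation: [97.9, 89.8, -164.3]
force: [-5.6, -4.0, 4.1]
opening: 0.0004
```

Emit:
move_arm --commands '[[[0,-0.2,0,0],[0,-0.2,0,0],[0,0,0,0]]]'

```text
clock: 17.2
tool_pos: [0.5366, -0.052, 0.0401]
orientation: [100.2, 89.8, -161.9]
force: [-4.0, -3.9, 2.0]
opening: 0.0003
```

```bash
python3 -c "
from h import *
st()
im,d=snapshot('scene');save('scene3',cv2.resize(im[190:330,235:435],None,fx=4,fy=4,interpolation=cv2.INTER_CUBIC))
"
```

```text
t 17.2 bay [-152.6  -88.5] z 40.1 F [-4.52 -3.31  2.04] open 0.3
zdir-bay deg 89.95 ydir 179.95 xz -1.0
```

View pics/scene3.png

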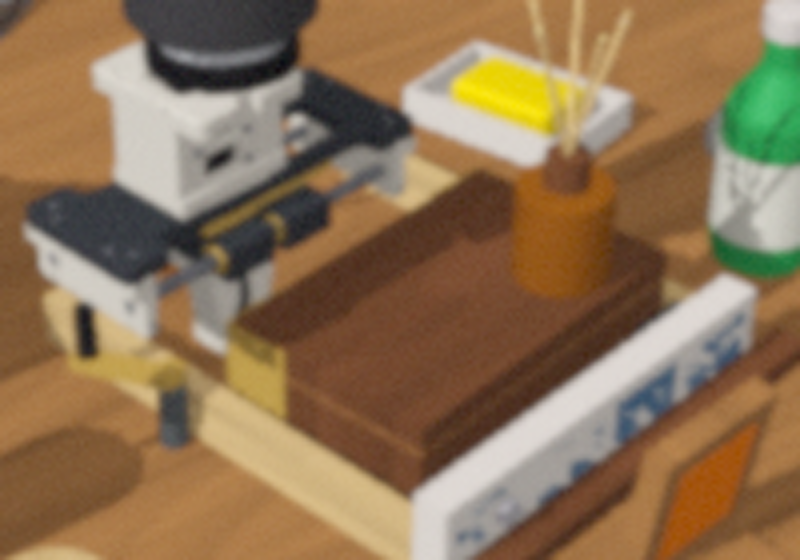

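Scene view: finger on the right plate (220,330), clear of the catch (knob at (85,330)), chest between the rails, diffuser upright. The next left push is where I start feeling for the buffer.

Emit:
move_arm --commands '[[[0,1,0,0],[-4.2,0.6,0,0],[0,0,4.4,0],[0,0,4.4,0],[0,0,4.4,0],[0,0,4.4,0],[0,0,0,0],[0,0,0,0]]]'

```text
clock: 18.05
tool_pos: [0.4978, 0.1223, 0.0827]
orientation: [-51.7, 90.0, 46.3]
force: [-0.6, -0.3, -0.3]
opening: 0.0004
```

Emit:
move_arm --commands '[[[2.2,0,0,0],[2,0,0,0],[0,0,0,0],[0,-0.2,0,0],[0,-0.2,0,0],[0,-0.2,0,0],[0,-0.1,0,0]]]'

```text
clock: 18.75
tool_pos: [0.5058, 0.1222, 0.0413]
orientation: [-65.8, 89.9, 32.0]
force: [-0.1, 0.3, -0.0]
opening: 0.0004
```

Emit:
move_arm --commands '[[[0,-0.1,0,0],[0,-0.1,0,0]]]'

```text
clock: 18.95
tool_pos: [0.5062, 0.122, 0.0406]
orientation: [99.4, 89.9, -162.7]
force: [-6.5, -0.3, 3.6]
opening: 0.0005
```

Emit:
move_arm --commands '[[[0,-0.1,0,0],[0,0,0,0]]]'

```text
clock: 19.15
tool_pos: [0.5069, 0.1221, 0.0404]
orientation: [101.1, 89.9, -161.0]
force: [-5.2, 1.3, 3.2]
opening: 0.0004
```

Emit:
move_arm --commands '[[[0,-0.1,0,0],[0,0,0,0]]]'

```text
clock: 19.35
tool_pos: [0.5079, 0.1224, 0.0403]
orientation: [98.5, 89.9, -163.6]
force: [-4.9, 1.0, 3.2]
opening: 0.0005
```

```bash
python3 -c "
from h import *
st()
"
```

```text
t 19.35 bay [-157.1   88.1] z 40.3 F [-4.75  1.65  3.16] open 0.5
zdir-bay deg 89.98 ydir 179.98 xz -1.0
```

Emit:
move_arm --commands '[[[0,-0.1,0,0],[0,0,0,0]]]'

```text
clock: 19.55
tool_pos: [0.5089, 0.1226, 0.0403]
orientation: [96.9, 89.9, -165.2]
force: [-5.1, 1.7, 2.5]
opening: 0.0007
```

Emit:
move_arm --commands '[[[0,-0.1,0,0],[0,0,0,0]]]'

```text
clock: 19.75
tool_pos: [0.5099, 0.1228, 0.0403]
orientation: [95.8, 89.9, -166.3]
force: [-4.6, 2.3, 1.1]
opening: 0.0003
```

Emit:
move_arm --commands '[[[0,-0.1,0,0],[0,0,0,0]]]'

```text
clock: 19.95
tool_pos: [0.5109, 0.1229, 0.0402]
orientation: [94.7, 89.9, -167.4]
force: [-5.4, 1.9, 1.4]
opening: 0.0005
```

```bash
python3 -c "
from h import *
st()
"
```

```text
t 19.95 bay [-154.    88.3] z 40.2 F [-5.08  2.62  1.38] open 0.5
zdir-bay deg 89.99 ydir 179.99 xz -1.0
```

Emit:
move_arm --commands '[[[0,-0.1,0,0],[0,0,0,0]]]'

```text
clock: 20.15
tool_pos: [0.512, 0.1231, 0.0402]
orientation: [94.4, 89.9, -167.7]
force: [-5.7, 1.7, 2.0]
opening: 0.0007
```

Emit:
move_arm --commands '[[[0,-0.05,0,0],[0,0,0,0]]]'

```text
clock: 20.35
tool_pos: [0.5124, 0.1232, 0.0402]
orientation: [93.3, 89.9, -168.8]
force: [-4.2, 2.5, 1.3]
opening: 0.0004
```

```bash
python3 -c "
from h import *
st()
"
```

```text
t 20.35 bay [-152.5   88.3] z 40.2 F [-3.83  3.06  1.27] open 0.4
zdir-bay deg 89.98 ydir 179.98 xz -1.0
```

Emit:
move_arm --commands '[[[0,-0.1,0,0],[0,0,0,0]]]'

```text
clock: 20.55
tool_pos: [0.5133, 0.1232, 0.0402]
orientation: [95.5, 89.9, -166.6]
force: [-4.2, 0.9, 1.5]
opening: 0.0004
```

Emit:
move_arm --commands '[[[0,-0.05,0,0],[0,0,0,0]]]'

```text
clock: 20.75
tool_pos: [0.5137, 0.1232, 0.0402]
orientation: [95.5, 89.9, -166.6]
force: [-5.0, 1.6, 1.3]
opening: 0.0004
```

```bash
python3 -c "
from h import *
st()
"
```

```text
t 20.75 bay [-151.2   88.2] z 40.2 F [-4.77  2.25  1.27] open 0.4
zdir-bay deg 89.97 ydir 179.97 xz -1.0
```

Emit:
move_arm --commands '[[[0,-0.1,0,0],[0,0,0,0]]]'

```text
clock: 20.95
tool_pos: [0.5147, 0.1234, 0.0401]
orientation: [96.0, 89.9, -166.1]
force: [-4.4, 2.3, 1.5]
opening: 0.0004
```

```bash
python3 -c "
from h import *
st()
"
```

```text
t 20.95 bay [-150.2   88.2] z 40.1 F [-4.08  2.91  1.53] open 0.4
zdir-bay deg 89.97 ydir 179.97 xz -1.0
```

Emit:
move_arm --commands '[[[0,-0.1,0,0],[0,0,0,0]]]'

```text
clock: 21.15
tool_pos: [0.5157, 0.1235, 0.0401]
orientation: [96.9, 89.9, -165.2]
force: [-5.1, 2.0, 0.4]
opening: 0.0005
```

Emit:
move_arm --commands '[[[0,-0.05,0,0],[0,0,0,0]]]'

```text
clock: 21.35
tool_pos: [0.5158, 0.1235, 0.0401]
orientation: [96.3, 89.8, -165.8]
force: [-6.8, 2.1, 2.8]
opening: 0.0003
```

```bash
python3 -c "
from h import *
st()
"
```

```text
t 21.35 bay [-149.1   88.1] z 40.1 F [-6.47  3.02  2.8 ] open 0.3
zdir-bay deg 89.96 ydir 179.96 xz -1.0
```

Left buffer felt at TCP x ≈ -149.3 (stall, force up 2 N). Now the right.

Emit:
move_arm --commands '[[[0,1,0,0],[-4.2,0.6,0,0],[0,0,-4.4,0],[0,0,-4.4,0],[0,0,-4.4,0],[0,0,-4.4,0],[0,0,0,0],[0,0,0,0]]]'

```text
clock: 22.15
tool_pos: [0.5256, -0.0539, 0.0826]
orientation: [-95.8, 90.0, 2.0]
force: [0.2, -0.3, 0.1]
opening: 0.0004
```

Emit:
move_arm --commands '[[[2.2,0,0,0],[2,0,0,0],[0,0,0,0],[0,-0.2,0,0],[0,-0.2,0,0],[0,-0.2,0,0],[0,-0.2,0,0]]]'

```text
clock: 22.85
tool_pos: [0.5345, -0.0513, 0.0414]
orientation: [-84.8, 89.9, 13.1]
force: [0.3, -0.4, 0.1]
opening: 0.0008
```

Emit:
move_arm --commands '[[[0,-0.1,0,0],[0,-0.1,0,0],[0,-0.1,0,0],[0,-0.1,0,0]]]'

```text
clock: 23.25
tool_pos: [0.5376, -0.0512, 0.0405]
orientation: [89.8, 90.0, -172.3]
force: [-3.4, -0.4, 0.9]
opening: 0.0005
```

Emit:
move_arm --commands '[[[0,-0.1,0,0],[0,-0.1,0,0],[0,0,0,0]]]'

```text
clock: 23.55
tool_pos: [0.5386, -0.0513, 0.0403]
orientation: [97.7, 89.9, -164.4]
force: [-4.6, -3.1, 3.0]
opening: 0.0003
```

```bash
python3 -c "
from h import *
st()
"
```

```text
t 23.55 bay [-150.6  -88.2] z 40.3 F [-4.97 -2.46  3.01] open 0.3
zdir-bay deg 89.97 ydir 179.97 xz -1.0
```

Emit:
move_arm --commands '[[[0,-0.1,0,0],[0,-0.1,0,0],[0,0,0,0]]]'

```text
clock: 23.85
tool_pos: [0.5405, -0.0512, 0.0402]
orientation: [100.2, 89.9, -161.9]
force: [-3.4, -2.2, 2.0]
opening: 0.0004
```

Emit:
move_arm --commands '[[[0,-0.1,0,0],[0,0,0,0]]]'

```text
clock: 24.05
tool_pos: [0.5413, -0.0511, 0.0402]
orientation: [100.4, 89.8, -161.7]
force: [-5.5, -2.2, 2.7]
opening: 0.0003
```

Emit:
move_arm --commands '[[[0,-0.1,0,0],[0,0,0,0]]]'

```text
clock: 24.25
tool_pos: [0.5421, -0.0511, 0.0402]
orientation: [100.5, 89.8, -161.6]
force: [-4.4, -3.8, 3.1]
opening: 0.0005
```

```bash
python3 -c "
from h import *
st()
"
```

```text
t 24.25 bay [-147.1  -88.4] z 40.2 F [-4.93 -3.16  3.13] open 0.5
zdir-bay deg 89.97 ydir 179.97 xz -1.0
```

Emit:
move_arm --commands '[[[0,-0.1,0,0],[0,0,0,0]]]'

```text
clock: 24.45
tool_pos: [0.5429, -0.051, 0.0402]
orientation: [100.7, 89.8, -161.5]
force: [-5.9, -3.2, 4.6]
opening: 0.0009
```

Emit:
move_arm --commands '[[[0,-0.1,0,0],[0,0,0,0]]]'

```text
clock: 24.65
tool_pos: [0.5438, -0.051, 0.0401]
orientation: [100.5, 89.8, -161.6]
force: [-5.4, -4.7, 3.6]
opening: 0.0004
```

```bash
python3 -c "
from h import *
st()
"
```

```text
t 24.65 bay [-145.4  -88.5] z 40.1 F [-6.   -3.93  3.62] open 0.4
zdir-bay deg 89.97 ydir 179.97 xz -1.0
```

Emit:
move_arm --commands '[[[0,-0.1,0,0],[0,0,0,0]]]'

```text
clock: 24.85
tool_pos: [0.5446, -0.0509, 0.0401]
orientation: [100.7, 89.8, -161.4]
force: [-5.6, -4.7, 4.1]
opening: 0.0004
```

Emit:
move_arm --commands '[[[0,0,0,0]]]'

```text
clock: 24.95
tool_pos: [0.5446, -0.051, 0.0401]
orientation: [101.0, 89.8, -161.1]
force: [-6.5, -4.6, 3.5]
opening: 0.0003
```

```bash
python3 -c "
from h import *
st()
"
```

```text
t 24.95 bay [-144.5  -88.6] z 40.1 F [-7.03 -3.62  3.54] open 0.3
zdir-bay deg 89.96 ydir 179.96 xz -1.0
```

Emit:
move_arm --commands '[[[0,-0.05,0,0],[0,0,0,0]]]'

```text
clock: 25.15
tool_pos: [0.545, -0.0509, 0.0401]
orientation: [100.4, 89.8, -161.8]
force: [-7.2, -4.9, 4.2]
opening: 0.0005
```

Emit:
move_arm --commands '[[[0,0,0,0]]]'

```text
clock: 25.25
tool_pos: [0.5449, -0.0509, 0.0401]
orientation: [100.4, 89.8, -161.7]
force: [-6.5, -4.8, 3.7]
opening: 0.0008
```

```bash
python3 -c "
from h import *
st()
im,d=snapshot('top');save('top4',cv2.resize(im[150:250,245:370],None,fx=6,fy=6,interpolation=cv2.INTER_CUBIC))
"
```

```text
t 25.25 bay [-144.2  -88.6] z 40.1 F [-7.13 -3.86  3.67] open 0.8
zdir-bay deg 89.96 ydir 179.96 xz -1.0
```

View pics/top4.png

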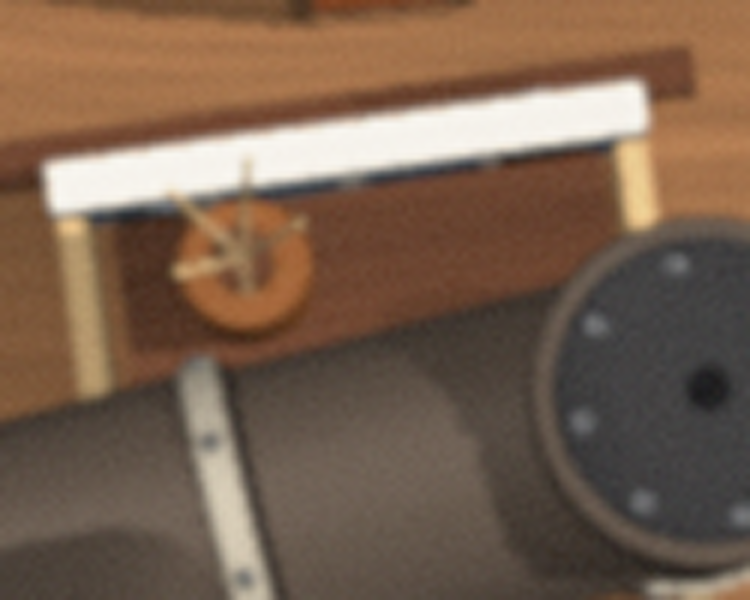

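Emit:
move_arm --commands '[[[0,-0.05,0,0],[0,0,0,0]]]'

```text
clock: 25.5
tool_pos: [0.5454, -0.0509, 0.0401]
orientation: [100.9, 89.8, -161.3]
force: [-6.8, -4.7, 4.0]
opening: 0.0006
```

Emit:
move_arm --commands '[[[0,0,0,0]]]'

```text
clock: 25.6
tool_pos: [0.5454, -0.0509, 0.0401]
orientation: [100.6, 89.8, -161.5]
force: [-7.3, -6.0, 4.8]
opening: 0.0008
```

Emit:
move_arm --commands '[[[0,0,0,0]]]'

```text
clock: 25.7
tool_pos: [0.5454, -0.0509, 0.0401]
orientation: [100.9, 89.8, -161.2]
force: [-7.1, -4.4, 3.7]
opening: 0.0004
```

```bash
python3 -c "
from h import *
st()
"
```

```text
t 25.7 bay [-143.7  -88.7] z 40.1 F [-7.64 -3.37  3.7 ] open 0.4
zdir-bay deg 89.96 ydir 179.96 xz -1.0
```

Emit:
move_arm --commands '[[[-0.1,0,0,0],[0,0,0,0]]]'

```text
clock: 25.9
tool_pos: [0.5465, -0.0503, 0.041]
orientation: [97.3, 89.9, -164.8]
force: [-3.5, -4.4, 0.1]
opening: 0.0003
```

Emit:
move_arm --commands '[[[0,-0.05,0,0],[0,0,0,0]]]'

```text
clock: 26.1
tool_pos: [0.5469, -0.0503, 0.041]
orientation: [99.6, 89.9, -162.6]
force: [-4.8, -3.5, 0.5]
opening: 0.0005
```

Emit:
move_arm --commands '[[[0,0,0,0]]]'

```text
clock: 26.2
tool_pos: [0.547, -0.0503, 0.0411]
orientation: [100.2, 89.9, -161.9]
force: [-5.0, -3.5, -0.5]
opening: 0.0003
```

```bash
python3 -c "
from h import *
st()
"
```

```text
t 26.2 bay [-142.1  -88.3] z 41.1 F [-5.43 -2.81 -0.51] open 0.3
zdir-bay deg 89.97 ydir 179.97 xz -1.0
```

The rise was downward pressing; relieving it let the chest slide on. Continuing in 0.5 mm steps.

Emit:
move_arm --commands '[[[0,-0.05,0,0],[0,0,0,0]]]'

```text
clock: 26.4
tool_pos: [0.5473, -0.0503, 0.041]
orientation: [100.3, 89.9, -161.9]
force: [-4.6, -4.3, 0.2]
opening: 0.0005
```

Emit:
move_arm --commands '[[[0,0,0,0]]]'

```text
clock: 26.5
tool_pos: [0.5473, -0.0503, 0.041]
orientation: [100.8, 89.9, -161.3]
force: [-4.5, -4.3, 0.2]
opening: 0.0005
```

Emit:
move_arm --commands '[[[0,-0.05,0,0],[0,0,0,0]]]'

```text
clock: 26.7
tool_pos: [0.5478, -0.0502, 0.041]
orientation: [100.8, 89.8, -161.3]
force: [-4.7, -4.6, 0.0]
opening: 0.0004
```

Emit:
move_arm --commands '[[[0,0,0,0]]]'

```text
clock: 26.8
tool_pos: [0.5478, -0.0502, 0.041]
orientation: [100.6, 89.8, -161.5]
force: [-4.9, -4.6, 0.3]
opening: 0.0006
```

```bash
python3 -c "
from h import *
st()
"
```

```text
t 26.8 bay [-141.3  -88.3] z 41.0 F [-5.46 -3.9   0.25] open 0.6
zdir-bay deg 89.97 ydir 179.97 xz -1.0
```

Emit:
move_arm --commands '[[[0,-0.05,0,0],[0,0,0,0]]]'

```text
clock: 27.0
tool_pos: [0.5483, -0.0502, 0.041]
orientation: [101.0, 89.8, -161.1]
force: [-4.7, -4.5, 0.4]
opening: 0.0001
```

Emit:
move_arm --commands '[[[0,0,0,0]]]'

```text
clock: 27.1
tool_pos: [0.5483, -0.0502, 0.0411]
orientation: [101.3, 89.8, -160.9]
force: [-4.9, -4.9, -0.0]
opening: 0.0004
```

Emit:
move_arm --commands '[[[0,-0.05,-0.05,0],[0,0,0,0]]]'

```text
clock: 27.3
tool_pos: [0.5491, -0.0504, 0.041]
orientation: [98.6, 89.9, -163.5]
force: [-3.7, -4.2, -0.3]
opening: 0.0004
```

Emit:
move_arm --commands '[[[0,0,0,0]]]'

```text
clock: 27.4
tool_pos: [0.5491, -0.0504, 0.0411]
orientation: [99.8, 89.9, -162.3]
force: [-4.3, -4.6, -1.6]
opening: 0.0004
```

```bash
python3 -c "
from h import *
st()
"
```

```text
t 27.4 bay [-140.   -88.7] z 41.1 F [-4.88 -3.92 -1.59] open 0.4
zdir-bay deg 89.97 ydir 179.97 xz -1.0
```

Emit:
move_arm --commands '[[[0,-0.05,-0.02,0],[0,0,0,0]]]'

```text
clock: 27.6
tool_pos: [0.5493, -0.0505, 0.041]
orientation: [95.4, 89.8, -166.7]
force: [-5.0, -2.7, 1.5]
opening: 0.0005
```

Emit:
move_arm --commands '[[[0,0,0,0]]]'

```text
clock: 27.7
tool_pos: [0.5493, -0.0505, 0.041]
orientation: [95.4, 89.8, -166.8]
force: [-5.2, -2.8, -0.0]
opening: 0.0005
```

Emit:
move_arm --commands '[[[0,-0.05,-0.02,0],[0,0,0,0]]]'

```text
clock: 27.9
tool_pos: [0.5495, -0.0506, 0.041]
orientation: [93.3, 89.8, -168.8]
force: [-6.4, -2.5, 2.1]
opening: 0.0003
```

Emit:
move_arm --commands '[[[0,0,0,0]]]'

```text
clock: 28.0
tool_pos: [0.5495, -0.0506, 0.041]
orientation: [93.4, 89.8, -168.8]
force: [-5.2, -3.0, 1.1]
opening: 0.0006
```

```bash
python3 -c "
from h import *
st()
"
```

```text
t 28.0 bay [-139.6  -89. ] z 41.0 F [-5.57 -2.3   1.12] open 0.6
zdir-bay deg 89.97 ydir 179.97 xz -1.0
```

Tracking dropped to 0.2 per 0.5 mm with the force rising: the right buffer is engaged at about -140. I'll press a touch more, then go back to the left.

Emit:
move_arm --commands '[[[0,-0.05,0,0],[0,0,0,0]]]'

```text
clock: 28.2
tool_pos: [0.5496, -0.0506, 0.041]
orientation: [92.9, 89.8, -169.2]
force: [-7.1, -1.6, 2.6]
opening: 0.0006
```

Emit:
move_arm --commands '[[[0,-0.05,0,0],[0,0,0,0]]]'

```text
clock: 28.4
tool_pos: [0.5498, -0.0507, 0.041]
orientation: [93.1, 89.7, -169.0]
force: [-8.2, -2.9, 4.2]
opening: 0.0007
```

Emit:
move_arm --commands '[[[0,0,0,0]]]'

```text
clock: 28.5
tool_pos: [0.5498, -0.0507, 0.041]
orientation: [93.3, 89.7, -168.9]
force: [-8.8, -2.5, 3.7]
opening: 0.0005
```

```bash
python3 -c "
from h import *
st()
"
```

```text
t 28.5 bay [-139.4  -89. ] z 41.0 F [-9.09 -1.23  3.71] open 0.5
zdir-bay deg 89.97 ydir 179.97 xz -1.0
```

Emit:
move_arm --commands '[[[0,1,0,0],[-4.2,1.2,0,0],[0,0,4.4,0],[0,0,4.4,0],[0,0,4.4,0],[0,0,4.4,0],[0,0,0,0],[0,0,0,0]]]'

```text
clock: 29.3
tool_pos: [0.5067, 0.1231, 0.084]
orientation: [-62.7, 89.9, 35.4]
force: [-0.2, 0.3, -0.8]
opening: 0.0006
```

Emit:
move_arm --commands '[[[2.2,0,0,0],[2,0,0,0],[0,0,0,0],[0,-0.2,0,0],[0,-0.2,0,0],[0,-0.1,0,0],[0,0,0,0]]]'

```text
clock: 30.0
tool_pos: [0.5118, 0.1222, 0.0423]
orientation: [-65.6, 89.9, 32.3]
force: [-0.4, 0.1, -1.2]
opening: 0.0002
```

```bash
python3 -c "
from h import *
st()
"
```

```text
t 30.0 bay [-153.2   87.4] z 42.3 F [-0.38  0.17 -1.24] open 0.2
zdir-bay deg 89.98 ydir 179.98 xz -1.0
```

Emit:
move_arm --commands '[[[0,-0.1,0,0],[0,0,0,0]]]'

```text
clock: 30.2
tool_pos: [0.5124, 0.1222, 0.0418]
orientation: [-65.4, 90.0, 32.5]
force: [0.8, 0.2, -0.5]
opening: 0.0006
```

Emit:
move_arm --commands '[[[0,-0.1,0,0],[0,0,0,0]]]'

```text
clock: 30.4
tool_pos: [0.5132, 0.1223, 0.0416]
orientation: [-84.5, 90.0, 13.4]
force: [0.6, -1.3, -0.0]
opening: 0.0005
```

Emit:
move_arm --commands '[[[0,-0.1,0,0],[0,0,0,0]]]'

```text
clock: 30.6
tool_pos: [0.5143, 0.1225, 0.0415]
orientation: [-112.5, 90.0, -14.6]
force: [0.0, -0.4, -0.2]
opening: 0.0004
```

Emit:
move_arm --commands '[[[0,-0.05,0,0],[0,0,0,0]]]'

```text
clock: 30.8
tool_pos: [0.5147, 0.1225, 0.0415]
orientation: [132.6, 90.0, -129.5]
force: [-0.3, 0.6, 0.4]
opening: 0.0005
```

```bash
python3 -c "
from h import *
st()
"
```

```text
t 30.8 bay [-150.4   87.3] z 41.5 F [-0.26  0.6   0.42] open 0.5
zdir-bay deg 89.99 ydir 179.99 xz -1.0
```

Emit:
move_arm --commands '[[[0,-0.05,0,0],[0,0,0,0]]]'

```text
clock: 31.0
tool_pos: [0.515, 0.1225, 0.0415]
orientation: [98.5, 90.0, -163.6]
force: [0.4, 1.1, 0.0]
opening: 0.0008
```

Emit:
move_arm --commands '[[[0,-0.05,0,0],[0,0,0,0]]]'

```text
clock: 31.2
tool_pos: [0.5151, 0.1224, 0.0415]
orientation: [101.5, 89.9, -160.6]
force: [-3.9, 0.0, 1.1]
opening: 0.0007
```

Emit:
move_arm --commands '[[[0,-0.05,0,0],[0,0,0,0]]]'

```text
clock: 31.4
tool_pos: [0.5152, 0.1224, 0.0414]
orientation: [99.6, 89.9, -162.5]
force: [-5.0, 0.9, 2.6]
opening: 0.0005
```

```bash
python3 -c "
from h import *
st()
"
```

```text
t 31.4 bay [-149.8   87.2] z 41.4 F [-4.85  1.62  2.59] open 0.5
zdir-bay deg 89.97 ydir 179.97 xz -1.0
```

Emit:
move_arm --commands '[[[0,-0.05,0,0],[0,0,0,0]]]'

```text
clock: 31.6
tool_pos: [0.5153, 0.1224, 0.0413]
orientation: [100.0, 89.9, -162.1]
force: [-7.2, 1.1, 4.9]
opening: 0.0005
```

Emit:
move_arm --commands '[[[0,-0.05,0,0],[0,0,0,0]]]'

```text
clock: 31.8
tool_pos: [0.5153, 0.1223, 0.0413]
orientation: [99.7, 89.8, -162.5]
force: [-8.5, 1.4, 5.6]
opening: 0.0002
```

```bash
python3 -c "
from h import *
st()
"
```

```text
t 31.8 bay [-149.7   87.1] z 41.3 F [-8.21  2.59  5.57] open 0.2
zdir-bay deg 89.97 ydir 179.97 xz -1.0
```

Downward pressing again (5.6 N); easing it.

Emit:
move_arm --commands '[[[-0.15,0.05,0,0],[0,0,0,0]]]'

```text
clock: 32.0
tool_pos: [0.5154, 0.1223, 0.0426]
orientation: [102.0, 89.9, -160.2]
force: [-4.9, 1.4, 1.0]
opening: 0.0007
```

Emit:
move_arm --commands '[[[0,0,0,0]]]'

```text
clock: 32.1
tool_pos: [0.5154, 0.1223, 0.0426]
orientation: [102.2, 89.9, -159.9]
force: [-7.2, 0.9, 0.7]
opening: 0.0007
```

```bash
python3 -c "
from h import *
st()
"
```

```text
t 32.1 bay [-149.6   87. ] z 42.6 F [-7.06  1.86  0.7 ] open 0.7
zdir-bay deg 89.97 ydir 179.97 xz -1.0
```

Emit:
move_arm --commands '[[[-0.03,-0.05,0,0],[0,0,0,0]]]'

```text
clock: 32.3
tool_pos: [0.5156, 0.1224, 0.0426]
orientation: [98.7, 89.8, -163.4]
force: [-6.4, 2.1, -0.7]
opening: 0.0004
```

Emit:
move_arm --commands '[[[0,0,0,0]]]'

```text
clock: 32.4
tool_pos: [0.5156, 0.1224, 0.0426]
orientation: [98.8, 89.8, -163.3]
force: [-7.0, 1.4, -1.0]
opening: 0.0003
```

Emit:
move_arm --commands '[[[-0.03,-0.05,0,0],[0,0,0,0]]]'

```text
clock: 32.6
tool_pos: [0.5158, 0.1225, 0.0427]
orientation: [96.7, 89.8, -165.5]
force: [-7.7, 2.1, -2.1]
opening: 0.0006
```

Emit:
move_arm --commands '[[[0,0,0,0]]]'

```text
clock: 32.7
tool_pos: [0.5159, 0.1225, 0.0427]
orientation: [97.0, 89.8, -165.2]
force: [-6.2, 2.8, -1.8]
opening: 0.0003
```

```bash
python3 -c "
from h import *
st()
"
```

```text
t 32.7 bay [-149.2   87.1] z 42.7 F [-5.79  3.61 -1.85] open 0.3
zdir-bay deg 89.95 ydir 179.95 xz -1.0
```

Left is pressing (moves 0.2 per 0.5 mm at ~7 N). I'll check the right by touch again.

Emit:
move_arm --commands '[[[0,1,0,0],[-4.2,0,0,0],[0,0,-4.4,0],[0,0,-4.4,0],[0,0,-4.4,0],[0,0,-4.4,0],[0,-0.5,0,0],[0,0,0,0]]]'

```text
clock: 33.5
tool_pos: [0.5378, -0.0532, 0.0861]
orientation: [-98.6, 89.9, -0.9]
force: [-0.1, 0.8, -0.4]
opening: 0.0003
```

Emit:
move_arm --commands '[[[2.2,0,0,0],[2,0,0,0],[0,0,0,0],[0,0,0,0]]]'

```text
clock: 33.9
tool_pos: [0.537, -0.0513, 0.044]
orientation: [165.9, 90.0, -96.1]
force: [-0.5, -0.0, 1.0]
opening: 0.0005
```

```bash
python3 -c "
from h import *
st()
"
```

```text
t 33.9 bay [-152.2  -87.9] z 44.0 F [-0.49  0.03  1.02] open 0.5
zdir-bay deg 90.08 ydir -179.92 xz -1.0
```

Emit:
move_arm --commands '[[[0,-0.2,0,0],[0,-0.2,0,0],[0,-0.2,0,0],[0,-0.2,0,0],[0,-0.2,0,0],[0,0,0,0]]]'

```text
clock: 34.5
tool_pos: [0.5471, -0.0508, 0.0437]
orientation: [-98.1, 90.0, -0.2]
force: [0.6, 0.6, -0.4]
opening: 0.0004
```

Emit:
move_arm --commands '[[[0,-0.05,0,0],[0,0,0,0]]]'

```text
clock: 34.7
tool_pos: [0.5472, -0.0508, 0.0436]
orientation: [101.6, 90.0, -160.5]
force: [-0.8, -0.5, -0.7]
opening: 0.0001
```

Emit:
move_arm --commands '[[[0,-0.05,0,0],[0,0,0,0]]]'

```text
clock: 34.9
tool_pos: [0.5478, -0.0506, 0.0437]
orientation: [-146.5, 90.0, -48.6]
force: [0.4, 0.5, 0.4]
opening: 0.0002
```

Emit:
move_arm --commands '[[[0,-0.05,0,0],[0,0,0,0]]]'

```text
clock: 35.1
tool_pos: [0.5483, -0.0505, 0.0437]
orientation: [-116.4, 90.0, -18.5]
force: [-0.1, 0.5, -0.7]
opening: 0.0008
```

```bash
python3 -c "
from h import *
st()
"
```

```text
t 35.1 bay [-140.9  -88.7] z 43.7 F [-0.    0.49 -0.75] open 0.8
zdir-bay deg 89.99 ydir 179.99 xz -1.0
```

Emit:
move_arm --commands '[[[0,-0.05,0,0],[0,0,0,0]]]'

```text
clock: 35.3
tool_pos: [0.5488, -0.0505, 0.0437]
orientation: [-92.1, 90.0, 5.8]
force: [-0.0, -0.3, -0.4]
opening: 0.0005
```

Emit:
move_arm --commands '[[[-0.02,-0.05,0,0],[0,0,0,0]]]'

```text
clock: 35.5
tool_pos: [0.5493, -0.0504, 0.0439]
orientation: [-126.1, 90.0, -28.2]
force: [0.5, 0.6, -0.5]
opening: 0.0008
```

Emit:
move_arm --commands '[[[-0.03,-0.05,0,0],[0,0,0,0]]]'

```text
clock: 35.7
tool_pos: [0.5495, -0.0504, 0.0441]
orientation: [89.1, 90.0, -173.0]
force: [-0.5, 0.7, -0.2]
opening: 0.0002
```

Emit:
move_arm --commands '[[[-0.03,-0.05,0,0],[0,0,0,0]]]'

```text
clock: 35.9
tool_pos: [0.5496, -0.0504, 0.0442]
orientation: [90.4, 89.9, -171.7]
force: [-1.9, -0.7, -1.1]
opening: 0.0006
```

```bash
python3 -c "
from h import *
st()
"
```

```text
t 35.9 bay [-139.6  -88.7] z 44.2 F [-1.95 -0.47 -1.15] open 0.6
zdir-bay deg 89.98 ydir 179.98 xz -1.0
```

Emit:
move_arm --commands '[[[-0.02,-0.05,0,0],[0,0,0,0]]]'

```text
clock: 36.1
tool_pos: [0.5497, -0.0504, 0.0442]
orientation: [90.1, 89.9, -172.1]
force: [-3.9, -0.6, -1.6]
opening: 0.0005
```

Emit:
move_arm --commands '[[[-0.02,-0.05,0,0],[0,0,0,0]]]'

```text
clock: 36.3
tool_pos: [0.5499, -0.0506, 0.0443]
orientation: [94.7, 89.9, -167.4]
force: [-5.0, -3.2, -3.3]
opening: -0.0
```

Emit:
move_arm --commands '[[[-0.02,-0.05,0,0],[0,0,0,0]]]'

```text
clock: 36.5
tool_pos: [0.5501, -0.0507, 0.0444]
orientation: [95.4, 89.8, -166.7]
force: [-5.7, -3.3, -3.9]
opening: 0.0002
```

```bash
python3 -c "
from h import *
st()
"
```

```text
t 36.5 bay [-139.1  -89.1] z 44.4 F [-6.09 -2.51 -3.9 ] open 0.2
zdir-bay deg 89.96 ydir 179.96 xz -1.0
```

Emit:
move_arm --commands '[[[0,1,0,0],[-4.2,1,0,0],[0,0,4.4,0],[0,0,4.4,0],[0,0,4.4,0],[0,0,4.4,0],[0,0,0,0],[0,0,0,0]]]'

```text
clock: 37.3
tool_pos: [0.5084, 0.1233, 0.0879]
orientation: [-67.4, 89.8, 30.7]
force: [-0.2, -0.2, -0.7]
opening: 0.0004
```

Emit:
move_arm --commands '[[[2.2,0,0,0],[2,0,0,0],[0,0,0,0],[0,-0.2,0,0],[0,-0.2,0,0],[0,0,0,0]]]'

```text
clock: 37.9
tool_pos: [0.5128, 0.1223, 0.0461]
orientation: [-68.9, 89.9, 29.0]
force: [-0.4, 0.2, -1.0]
opening: 0.0004
```

```bash
python3 -c "
from h import *
st()
"
```

```text
t 37.9 bay [-152.2   87.4] z 46.1 F [-0.39  0.25 -1.  ] open 0.4
zdir-bay deg 89.97 ydir 179.97 xz -1.0
```

Emit:
move_arm --commands '[[[0,-0.1,0,0],[0,-0.1,0,0],[0,0,0,0]]]'

```text
clock: 38.2
tool_pos: [0.5139, 0.1225, 0.0453]
orientation: [-69.1, 90.0, 28.8]
force: [-0.5, 0.5, -1.0]
opening: 0.0004
```

Emit:
move_arm --commands '[[[0,-0.05,0,0],[0,0,0,0]]]'

```text
clock: 38.4
tool_pos: [0.5141, 0.1225, 0.045]
orientation: [123.9, 90.0, -138.2]
force: [-0.4, 0.4, 0.4]
opening: 0.0003
```

Emit:
move_arm --commands '[[[0,-0.05,0,0],[0,0,0,0]]]'

```text
clock: 38.6
tool_pos: [0.5147, 0.1225, 0.045]
orientation: [152.3, 90.0, -109.8]
force: [1.0, -0.0, -0.4]
opening: 0.0006
```

Emit:
move_arm --commands '[[[-0.02,-0.05,0,0],[0,0,0,0]]]'

```text
clock: 38.8
tool_pos: [0.5152, 0.1226, 0.0453]
orientation: [-176.4, 90.0, -78.5]
force: [-0.3, 0.8, -0.5]
opening: 0.0005
```

Emit:
move_arm --commands '[[[-0.02,-0.05,0,0],[0,0,0,0]]]'

```text
clock: 39.0
tool_pos: [0.5153, 0.1225, 0.0453]
orientation: [97.8, 90.0, -164.3]
force: [-1.2, 0.1, -0.3]
opening: 0.0008
```

```bash
python3 -c "
from h import *
st()
"
```

```text
t 39.0 bay [-149.8   87.2] z 45.3 F [-1.14  0.25 -0.26] open 0.8
zdir-bay deg 89.98 ydir 179.98 xz -1.0
```

Emit:
move_arm --commands '[[[-0.02,-0.05,0,0],[0,0,0,0]]]'

```text
clock: 39.2
tool_pos: [0.5154, 0.1225, 0.0453]
orientation: [98.1, 89.9, -164.1]
force: [-3.3, 2.1, -0.5]
opening: 0.0002
```

Emit:
move_arm --commands '[[[-0.02,-0.05,0,0],[0,0,0,0]]]'

```text
clock: 39.4
tool_pos: [0.5154, 0.1225, 0.0454]
orientation: [97.3, 89.9, -164.8]
force: [-5.0, 3.1, -1.1]
opening: 0.0002
```

Emit:
move_arm --commands '[[[-0.02,-0.05,0,0],[0,0,0,0]]]'

```text
clock: 39.6
tool_pos: [0.5155, 0.1225, 0.0454]
orientation: [96.7, 89.8, -165.4]
force: [-6.4, 3.6, -1.2]
opening: 0.0002
```

Emit:
move_arm --commands '[[[-0.02,-0.05,0,0],[0,0,0,0]]]'

```text
clock: 39.8
tool_pos: [0.5156, 0.1225, 0.0454]
orientation: [96.0, 89.8, -166.1]
force: [-8.1, 3.8, -1.9]
opening: 0.0003
```

```bash
python3 -c "
from h import *
st()
"
```

```text
t 39.8 bay [-149.4   87.2] z 45.4 F [-7.48  4.92 -1.93] open 0.3
zdir-bay deg 89.95 ydir 179.95 xz -1.0
```

Both buffers loaded. Now the catch: I'll straddle the knob with the jaw partly open (40 mm), so the right finger's inner face can draw it in.

Emit:
move_arm --commands '[[[0,1.5,0,0],[-4,1,0,0],[-2,0.5,-4,0],[0,0.5,-4,0],[0,0.5,-4,0],[0,0.5,-4,0],[0,0.5,-4,0],[0,0,-3.9,0]]]' --jaw 4

```text
clock: 40.6
tool_pos: [0.5012, -0.1226, 0.1069]
orientation: [-104.9, 89.9, -7.0]
force: [1.1, 0.2, -0.2]
opening: 0.04
```

Emit:
move_arm --commands '[[[0,0,0,0],[0,0,0,0]]]'

```text
clock: 40.8
tool_pos: [0.5013, -0.1218, 0.1064]
orientation: [-110.7, 89.9, -13.0]
force: [-0.1, -0.5, 0.1]
opening: 0.0403
```

```bash
python3 - <<'E'
from h import *
im,d=snapshot('wrist');save('wrist5',im)
st();go(-196,-152,50)
c=calibration('wrist');o=get_obs();G=np.eye(4);G[:3,:3]=R();G[:3,3]=o['tool_pos'];X=np.array(c['tool_from_camera']);T=G@X
np.save('T5.npy',T)
E
```

```text
t 40.85 bay [-197.2 -152. ] z 106.4 F [0.57 0.16 0.25] open 40.1
zdir-bay deg 89.93 ydir 179.93 xz -1.0
shift [ 5.64 -0.11  0.  ]
```

View pics/wrist5.png

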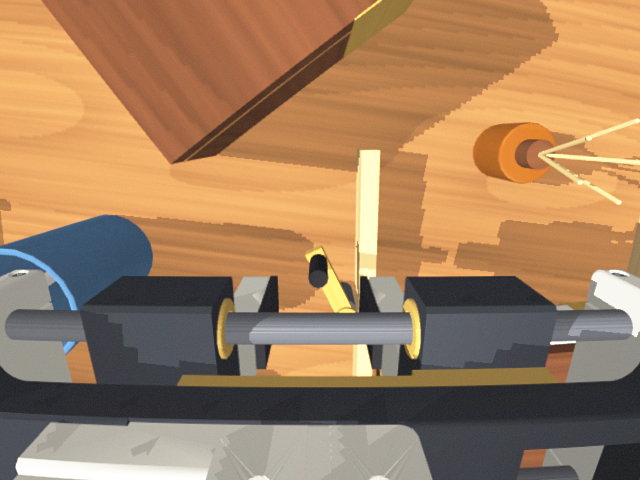

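Wrist view: knob top at about (318,268), between the finger tips (275 and 362); rail at (368,200) to the right, tumbler clear at left. Quick coordinate check, then descend.

```bash
python3 - <<'E'
from h import *
T=np.load('T5.npy');c=calibration('wrist')
for u,v in((318,260),(318,270),(318,280)): print((w2b(onplane(c,T,u,v,.074),B)*1e3).round(1))
G=T  # project TCP
K=np.array(c['mtx']);
p=np.linalg.inv(T)@np.r_[get_obs()['tool_pos'],1];x,y=p[0]/-p[2],-p[1]/-p[2];r=np.hypot(x,y);s=1+c['k1']*r*r;print('tcp px',K[0,0]*x*s+K[0,2],K[1,1]*y*s+K[1,2])
E
```

```text
[-204. -152.]
[-197.8 -152.1]
[-191.5 -152.1]
tcp px 318.12150361912904 295.1891446974893
```

Emit:
move_arm --commands '[[[3,0,0,0],[2.2,0,0,0],[0.4,0,0,0],[0,0,0,0],[0,0,0,0]]]'

```text
clock: 41.35
tool_pos: [0.5018, -0.1201, 0.0513]
orientation: [-103.1, 89.9, -5.2]
force: [-0.1, -0.3, 1.1]
opening: 0.04
```

Emit:
move_arm --commands '[[[0,0.1,0.6,0],[0,0.1,0.6,0],[0,0.1,0.6,0],[0,0.1,0.6,0]]]'

```text
clock: 41.75
tool_pos: [0.493, -0.0972, 0.0505]
orientation: [108.6, 90.0, -153.5]
force: [-1.5, -2.7, 0.3]
opening: 0.0401
```

Emit:
move_arm --commands '[[[0,0,0.6,0],[0,0,0.6,0],[0,-0.1,0.6,0],[0,-0.2,0.6,0],[0,-0.3,0.6,0],[0,-0.4,0.6,0],[0,0,0.3,0],[0,0,0,0]]]'

```text
clock: 42.55
tool_pos: [0.499, -0.0568, 0.0504]
orientation: [-81.0, 89.9, 16.9]
force: [-0.3, 0.1, -0.5]
opening: 0.0398
```

```bash
python3 -c "
from h import *
st()"
```

```text
t 42.55 bay [-190.6  -88.1] z 50.4 F [-0.31  0.13 -0.47] open 39.8
zdir-bay deg 90.03 ydir -179.97 xz -1.0
```

Emit:
move_arm --commands '[[[-4.5,0,0,0],[0,2.6,-0.7,0],[0,0,0,0],[0,0,0,0]]]'

```text
clock: 42.95
tool_pos: [0.4732, -0.0681, 0.0955]
orientation: [-66.9, 89.9, 31.0]
force: [-0.1, -0.7, -0.7]
opening: 0.0398
```

Emit:
move_arm --commands '[[[0,0,0,0],[0,0,0,0],[0,0,0,0],[0,0,0,0]]]' --jaw 0

```text
clock: 43.35
tool_pos: [0.4735, -0.0679, 0.0949]
orientation: [96.4, 90.0, -165.7]
force: [0.5, -0.3, -0.8]
opening: 0.0135
```

```bash
python3 - <<'E'
from h import *
im,d=snapshot('scene');save('scene6',cv2.resize(im[190:330,235:435],None,fx=4,fy=4,interpolation=cv2.INTER_CUBIC))
st()
E
```

```text
t 43.4 bay [-217.4  -95.7] z 95.0 F [-0.12 -0.05 -0.08] open 9.7
zdir-bay deg 89.99 ydir 179.99 xz -1.0
```

View pics/scene6.png

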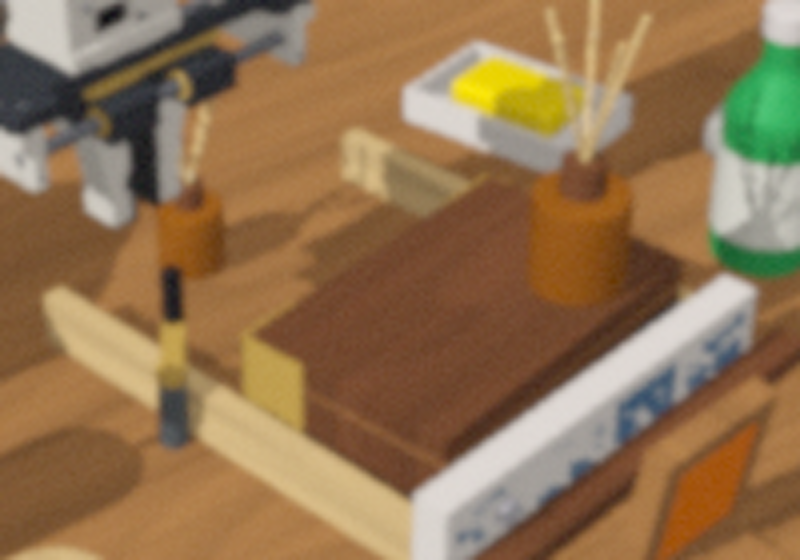

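Scene view: catch arm has swung to point away from the camera (knob (172,295)), consistent with ~0.7 rad; chest against the stops, diffuser upright. Now push the knob from behind.

Emit:
move_arm --commands '[[[2.5,0,0,0],[2,0,0,0],[0,0,0,0],[0,0,0,0]]]'

```text
clock: 43.8
tool_pos: [0.4734, -0.0681, 0.0504]
orientation: [109.9, 89.9, -152.2]
force: [0.5, -0.7, -0.2]
opening: 0.0006
```

Emit:
move_arm --commands '[[[0,-0.5,0,0],[0,-0.5,0,0],[0,-0.5,0,0],[0,-0.5,0,0],[0,-0.5,0,0],[0,-0.5,0,0]]]'

```text
clock: 44.4
tool_pos: [0.5014, -0.0638, 0.0497]
orientation: [79.3, 89.8, 177.2]
force: [-10.9, 9.2, 4.6]
opening: 0.0004
```

Emit:
move_arm --commands '[[[0,-0.4,0,0],[0,-0.3,0,0],[0,-0.2,0,0],[0,0,0,0]]]'

```text
clock: 44.8
tool_pos: [0.5112, -0.0619, 0.0498]
orientation: [71.3, 89.9, 169.3]
force: [-2.0, 0.4, -0.7]
opening: 0.0004
```

```bash
python3 -c "
from h import *
st()"
```

```text
t 44.8 bay [-179.1  -94.9] z 49.8 F [-1.93  0.69 -0.69] open 0.4
zdir-bay deg 90.01 ydir -179.99 xz -1.0
```

Emit:
move_arm --commands '[[[0,-0.2,0,0],[0,0,0,0]]]'

```text
clock: 45.0
tool_pos: [0.5147, -0.0623, 0.0504]
orientation: [-102.7, 90.0, -4.8]
force: [-1.1, 0.5, -0.2]
opening: 0.0002
```

Emit:
move_arm --commands '[[[0,-0.2,0,0],[0,0,0,0]]]'

```text
clock: 45.2
tool_pos: [0.5165, -0.0622, 0.0504]
orientation: [-100.4, 90.0, -2.5]
force: [-0.8, 0.1, -0.5]
opening: 0.0006
```

Emit:
move_arm --commands '[[[0,-0.1,0,0],[0,0,0,0]]]'

```text
clock: 45.4
tool_pos: [0.5172, -0.062, 0.0503]
orientation: [-104.3, 90.0, -6.4]
force: [-1.7, 0.3, -0.4]
opening: 0.0006
```

```bash
python3 -c "
from h import *
st()"
```

```text
t 45.4 bay [-173.2  -95.8] z 50.3 F [-1.66  0.51 -0.37] open 0.6
zdir-bay deg 89.99 ydir 179.99 xz -1.0
```

Emit:
move_arm --commands '[[[0,-0.1,0,0],[0,0,0,0]]]'

```text
clock: 45.6
tool_pos: [0.5181, -0.0618, 0.0503]
orientation: [-98.5, 90.0, -0.6]
force: [-0.4, 0.6, 0.2]
opening: 0.0004
```

Emit:
move_arm --commands '[[[0,-0.1,0,0],[0,0,0,0]]]'

```text
clock: 45.8
tool_pos: [0.5191, -0.0616, 0.0503]
orientation: [-81.9, 90.0, 16.0]
force: [-0.9, 0.7, 0.3]
opening: 0.0003
```

Emit:
move_arm --commands '[[[0,-0.1,0,0],[0,0,0,0]]]'

```text
clock: 46.0
tool_pos: [0.5201, -0.0615, 0.0503]
orientation: [-95.4, 90.0, 2.5]
force: [-0.4, 0.5, 0.6]
opening: 0.0002
```

```bash
python3 -c "
from h import *
st()"
```

```text
t 46.0 bay [-170.3  -95.7] z 50.3 F [-0.3   0.51  0.62] open 0.2
zdir-bay deg 89.99 ydir 179.99 xz -1.0
```

Emit:
move_arm --commands '[[[0,-0.1,0,0],[0,0,0,0]]]'

```text
clock: 46.2
tool_pos: [0.5211, -0.0614, 0.0502]
orientation: [-95.0, 90.0, 2.9]
force: [-1.5, 0.3, -0.0]
opening: 0.0007
```

Emit:
move_arm --commands '[[[0,-0.1,0,0],[0,0,0,0]]]'

```text
clock: 46.4
tool_pos: [0.5221, -0.0612, 0.0502]
orientation: [-99.9, 90.0, -2.0]
force: [-1.7, 0.2, -0.3]
opening: 0.0005
```

Emit:
move_arm --commands '[[[0,-0.1,0,0],[0,0,0,0]]]'

```text
clock: 46.6
tool_pos: [0.5231, -0.0611, 0.0503]
orientation: [-105.0, 90.0, -7.1]
force: [-1.6, 1.3, 0.6]
opening: 0.0006
```

```bash
python3 -c "
from h import *
im,d=snapshot('scene');save('scene7',cv2.resize(im[190:330,235:435],None,fx=4,fy=4,interpolation=cv2.INTER_CUBIC))
st()"
```

```text
t 46.65 bay [-167.3  -95.7] z 50.3 F [ 0.    1.68 -0.57] open 0.2
zdir-bay deg 89.99 ydir 179.99 xz -1.0
```

View pics/scene7.png

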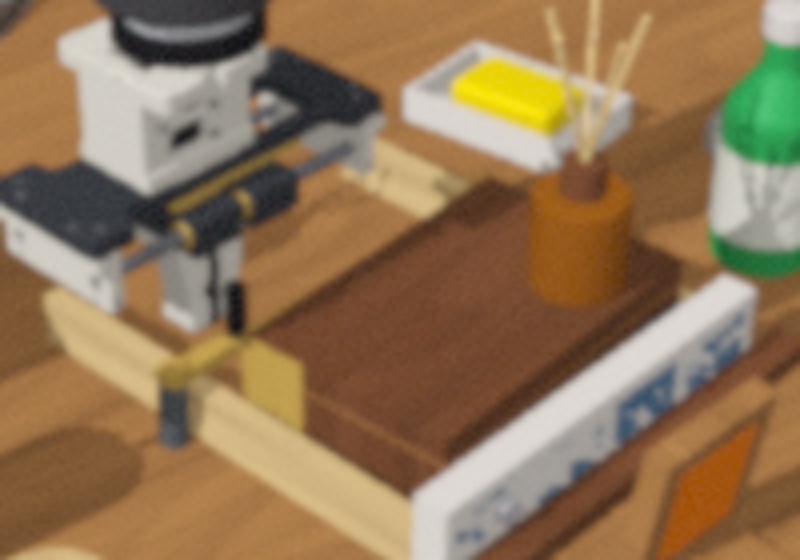

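The catch is nearly across but its arm is not quite parallel to the stops, and no end stop felt yet; continuing.

Emit:
move_arm --commands '[[[0,-0.1,0,0],[0,-0.1,0,0],[0,0,0,0]]]'

```text
clock: 46.95
tool_pos: [0.5233, -0.0611, 0.05]
orientation: [89.8, 89.8, -172.3]
force: [-6.7, 1.2, 3.6]
opening: 0.0008
```

Emit:
move_arm --commands '[[[0,-0.1,0,0],[0,0,0,0]]]'

```text
clock: 47.15
tool_pos: [0.5234, -0.0612, 0.0498]
orientation: [90.0, 89.7, -172.1]
force: [-8.9, 1.1, 5.5]
opening: 0.0003
```

Emit:
move_arm --commands '[[[0,-0.1,0,0],[0,0,0,0]]]'

```text
clock: 47.35
tool_pos: [0.5235, -0.0612, 0.0497]
orientation: [89.9, 89.6, -172.2]
force: [-10.8, 1.9, 6.8]
opening: -0.0
```

```bash
python3 -c "
from h import *
st()"
```

```text
t 47.35 bay [-166.9  -95.9] z 49.7 F [-10.41   3.33   6.84] open -0.0
zdir-bay deg 89.95 ydir 179.95 xz -1.0
```

Hard stall: end stop reached. Backing away.

Emit:
move_arm --commands '[[[0,1,0,0],[0,2,0,0],[-4,0,0,0],[-4,0,0,0],[-4,0,0,0],[-4,0,0,0],[0,0,0,0],[0,0,0,0]]]'

```text
clock: 48.15
tool_pos: [0.4979, -0.0645, 0.2114]
orientation: [-83.1, 89.8, 14.8]
force: [-0.2, -0.3, -0.4]
opening: 0.0009
```

```bash
python3 - <<'E'
from h import *
im,d=snapshot('scene');save('scene8',cv2.resize(im[190:330,235:435],None,fx=4,fy=4,interpolation=cv2.INTER_CUBIC))
st()
a=np.load('pics/scene1.npz')['im'].astype(int);D=np.abs(a-im).sum(2)
for n,(u,v) in dict(lotion=(427,230),soap=(364,215),jar=(249,352),tumbler=(189,316),frame=(411,310)).items(): print(n,D[v-12:v+12,u-12:u+12].mean().round(1))
E
```

```text
t 48.2 bay [-193.5  -95.6] z 210.1 F [-0.01 -0.18 -1.51] open 0.4
zdir-bay deg 89.97 ydir 179.97 xz -1.0
lotion 32.1
soap 135.5
jar 3.2
tumbler 5.6
frame 8.2
```

View pics/scene8.png

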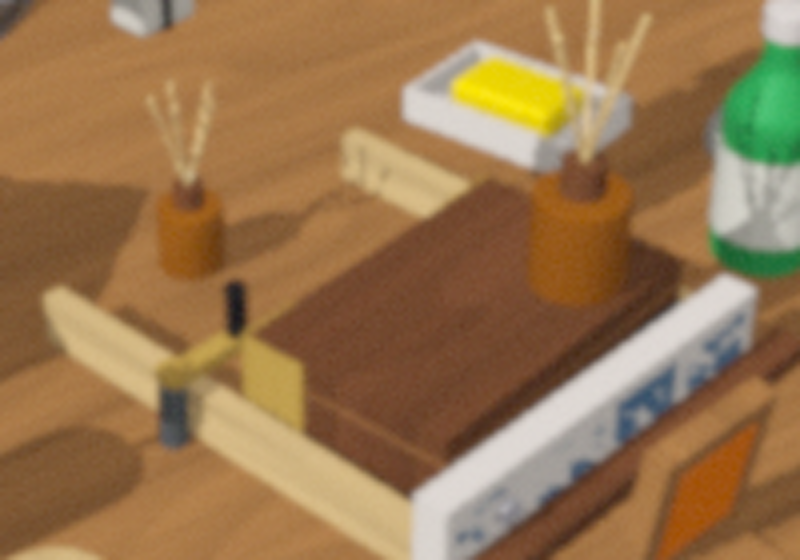

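Final view: catch across the right plate (arm (170,370)→(240,340)), diffuser upright at (580,235), small diffuser and bystanders in place, gripper clear. Handing in.

```bash
python3 -c "
from h import *
print(close_job())"
```

```text
the job is handed in; nothing more can be done
None
```

I crept the chest in by alternate pushes on its left and right brass plates until both back corners pressed on their buffers, swung the catch shut, and handed in at about 48 s. No verdict was reported.

**Buffers:** Contact with each was felt as a stall with rising force, at fingertip positions of about x = -149.5 mm (left) and -139.9 mm (right) along the bay. I gave each side a second push. The right ended with about 6 N on the finger. The left ended at about 8 N, up from about 5 N when sliding freely. I infer a few newtons on each buffer, but I could not measure the buffer forces directly. I also did not touch the right corner again after the last left push.

**Catch:** I pushed it until it stalled hard at about 10 N on the finger, which I took as its end stop. That stall came about 4.5 mm further along than my camera-based bay position predicted. The pictures show the catch lying across the right plate.

**Last picture:** The diffuser stands upright on the lid, and nothing else in the cropped view has visibly moved. The image comparison around the soap dish and lotion bottle showed differences. I put the soap dish one down to the diffuser and shadows moving, since the dish is in the same place in the crops. The pumice was not checked at the end. The gripper is clear of everything.

**Push forces:** The finger sometimes pressed down on the chest by up to 5.6 N while pushing, so I eased it off. There was also a brief push of about 14 N on the knob of the catch.

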